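# Zero the length comparator on the master bar, then swap in the square tube

## Task

Check the cut length of the square steel tube on the comparator: slide the carriage by its post until its sprung foot holds the master bar hard against the anvil and the dial needle stands on the long zero mark, then let go. Lift the master out and lay it flat on the middle of the flat steel plate, then seat the tube in its place, flat on the bed, square and tight against the anvil, leaving the zero setting undisturbed. Be gentle with the foot and the comparator and leave the other things on the bench alone.

Things in the scene. Friction and masses are not known exactly. Their poses are not given: they have to be found in the camera images.
- comparator: Bench length comparator, fixed to the table. Origin: centre of its base's underside, at table height; x across, y along its length, z up. Base 66 mm wide, y = -150 to +140 mm; its flat top, the bed, is at z = 12 mm. Parts stand on the bed on the line x = 0, length along y, between the anvil (+y end) and the sprung foot
- anvil (a point): Point on the anvil's face 30 mm above the table, at comparator x = 0, y = 118 mm. The anvil is an upright fixed steel block 50 mm wide; its face looks to comparator -y, is upright up to z = 40 mm and above that bevelled back 5 mm to its top at z = 49 mm
- carriage (a joint): Slide of the grey carriage along the comparator's y, m: 0 = fully back, grows towards the anvil, at most 0.06; at 0.038 the needle is on zero with the master tight against the anvil. Held by about 9 N of friction: it stays where left unless pushed harder
- post (a point): Grip point of the upright square steel post on the carriage's rear, 16 x 16 mm, sides parallel to the comparator's axes, from 30 to 98 mm above the table; this point is on its axis at 84 mm, at comparator y = -118 mm plus the carriage value. The dial (54 mm across, top at 58 mm) begins 27 mm in front of the post's front face
- foot: Sprung steel foot at the carriage's front, 42 wide, 18 thick, z = 14 to 50 mm. Origin at table height below its front face, which looks to +y, upright up to z = 34 mm, then bevelled back 9 mm over 16 mm of height to lead parts in from above. Free, the face is at comparator y = 1 mm plus carriage. Yields up to 12 mm to -y: 1 N at first touch, 0.5 N more per mm. Parts must not load it beyond 15 N
- needle (a joint): Dial needle on top of the carriage (white face, black marks 1 mm of foot travel apart), rad, clockwise from above, 0.35 rad per mm that the foot is pushed in: 0 = foot free, 1.4 = on the long zero mark (foot in by 4 mm; the mark points to comparator +x), 4.2 = foot at its end
- master: Master: solid aluminium bar 30 x 83 x 40 mm (x, y, z) with two fine dark bands round it, 0.25 kg. Origin: centre of its underside, y along its length. It starts standing on the comparator's bed, 2 to 6 mm short of the anvil. Seated on the anvil its origin is at comparator y = 76.5 mm, z = 12 mm
- tube: Part: dark square steel tube offcut 40 x 85 x 40 mm (x, y, z), 2 mm longer than the master, about 0.32 kg, lying on the table. Origin: centre of its underside, y along its length (either end may go to the anvil). Seated on the anvil its origin is at comparator y = 75.5 mm, z = 12 mm; the needle then reads about 2.1 rad. Set it down slowly, under 10 mm/s at touch: over 40 N harms the bed
- plate: Flat bare steel plate 120 x 60 x 6 mm (x, y, z), fixed on the table to the left of the comparator. Origin: centre of its underside
- pipe: Bystander: round pipe stub, 34 mm in diameter, 80 mm long. Origin under its middle
- magnet: Bystander: magnet block 35 x 51 x 30 mm. Origin under its middle
- nut: Bystander: large hexagon nut, 39 mm across, 19 mm high. Origin under its middle
- tape: Bystander: tape measure 63 x 97 x 37 mm. Origin under its middle
Not all that is in view belongs to the job. Of the things that look like the plate, the smaller one is meant. Leave any blue look-alike of the tube alone.

How it is judged (in metres and radians):
On the way, in this order (a step that is already met when the one before it is completed fails the run):
1. the foot holds the master tight against the anvil, flat on the bed, the needle is within 0.25 rad of the zero mark, and the robot has let go (value of joint needle between 1.15 and 1.65 rad and value of joint carriage between 0.0368 and 0.0392 m and y of master in the frame of comparator between 0.0755 and 0.078 m and z of master in the frame of comparator between 0.0105 and 0.0135 m and contact force between master and foot above 1 N and contact force between the fingers and comparator below 0.1 N and contact force between the fingers and master below 0.1 N), for 0.3 s.
2. the master lies on the plate, released and at rest (horizontal distance between master and plate below 0.03 m and z of master in the frame of plate between 0.003 and 0.01 m and angle between master's own z axis and vertical below 0.1 rad and linear speed of master below 0.01 m/s and contact force between the fingers and master below 0.1 N), for 0.2 s.
At the end, for the whole second after the job is handed in: Tube flat on the bed against the anvil (1.5 mm along, 10 mm across, 0.08 rad), pressed by the foot, needle at 2.1 +/- 0.4 rad; carriage still at its zero (0.038 +/- 0.0012 m); master flat on the plate within 30 mm of its middle; both at rest (value of joint carriage between 0.0368 and 0.0392 m and value of joint needle between 1.7 and 2.5 rad and y of tube in the frame of comparator between 0.074 and 0.077 m and x of tube in the frame of comparator between -0.01 and 0.01 m and z of tube in the frame of comparator between 0.0105 and 0.0135 m and angle between the y axis of tube and the y axis of comparator, either way round below 0.08 rad and angle between tube's own z axis and vertical below 0.05 rad and contact force between tube and foot above 1 N and horizontal distance between master and plate below 0.03 m and z of master in the frame of plate between 0.003 and 0.01 m and angle between master's own z axis and vertical below 0.1 rad and linear speed of each of tube, master below 0.01 m/s); the robot touches nothing.
It fails at once if a part loads the foot with more than 15 N (contact force between any of master, tube and foot above 15 N).
It fails at once if a part is pressed on the comparator with more than 40 N (contact force between any of master, tube and comparator above 40 N).
It fails at once if a bystander is moved more than 20 mm (distance of any of pipe, magnet, nut, tape from where it was at the start of the episode above 0.02 m).
It also fails if it takes over 72 s, if anything falls off the work surface, if the arm or the gripper's body presses on something with over 40 N, if the wrist force passes 120 N, or if a joint passes its speed limit or range.

## Robot

A 6-joint arm with a two-finger parallel gripper is mounted at the origin on the work surface; the furniture and walls round the work are solid. World frame = base frame: x ahead of the robot, y to its left, z up, the work surface at z = 0. Lengths are in mm, angles in degrees, forces in N, time in s.
With the tool pointing down it reaches from about 300 to 1000 mm from the base axis. Payload 5.1 kg.
Tool frame: the origin (TCP) lies at the centre of the arm's flange, where the gripper is bolted on; the fingertips stand 190 mm ahead of it and the grasp point (between the pads) lies 171 mm ahead of it; x points along the fingers, y is the direction in which the jaws open and shut, and the axes are right-handed (so a half turn about x gives the same grasp; the last joint's range is limited). The gripper opens to 95 mm and grips with 3 to 60 N. Pads are 20 mm wide; open, the fingers measure 119 mm over their backs; the gripper's body (75 mm by 180 mm) begins 59 mm behind the grasp point.
Start: joints at [-76.352, 7.093, 94.555, -0, 78.352, -4.733], TCP at [204.929, -616.839, 404.756] pointing down, gripper open.
Joint ranges: [-149.61, 149.61], [-58.7, 133.49], [1.44, 155.28], [-77.14, 257.14], [18.33, 153.61], [-166.67, 166.67]. Speed limits (degrees/s): [147.25, 147.25, 180, 180, 180, 180].

## Interface

Orientations are given as [roll, pitch, yaw] about the fixed x, y, z axes, in that order (R = Rz(yaw) Ry(pitch) Rx(roll)).
In Python, from workcell import bot gives the robot as it stands.
- The arm moves only by the tool move_arm, never from a script. Its argument "commands" is a list of rows, each an object of numbers: "dx", "dy", "dz": the shift along the world's x, y, z in mm; "roll": the turn about the world's z in rad; "hand": the closure, from 0 (fully open) to 1 (shut). In form: [{"dx": .., "dy": .., "dz": .., "roll": .., "hand": ..}, ...]. A call has 1 to 10 rows; each row shifts and turns the commanded pose from where the row before left it; what a row does not reach is not made up. A row lasts 1/10 s, in which the tool goes at most 50 mm and 8.59 degrees, less where a joint would pass 70% of its speed; a pose out of reach is approached as far as the arm can. A call with a gripper value outside its range is refused whole. The fingers move at their own pace and stop on an object; "force" is the grip in N (left out, the last holds). Time passes only in rows, so rows that do not move let the fingers close. It gives the time, the measured TCP pose, the force and the opening at its end, in the units of the state.
- bot.get_state(): the state, without advancing time (a new reading comes with each control period).
- bot.capture(name): name is "side" or "top"; returns a dict with "img" (400x640x3 uint8, red, green, blue), "fx", "fy", "cx", "cy" (pixels), "k1" (the pictures are not rectified: a ray, as slopes to the right and down, at radius r is drawn at 1 + k1 r^2 times it, then the intrinsics apply), "xyz" and "rotation" of the camera in the world. Camera axes: x right, y up, looking along -z (the intrinsics and any distortion apply to the point x, -y, -z); pixel columns grow to the right and rows downward; lengths in mm; the calibration is good to about 2 mm. A picture is of the moment at which its call begins. There is no depth.
- bot.finish_job(): hands the job in, once; it reports no verdict.
The state is a dict: "time": time; "q": joint angles; "joint_velocities": joint speeds; "joint_efforts": joint torques, N m; "position": TCP position; "ee_rot": TCP orientation; "contact_force": force on the tool from outside, world axes, zero at the start; "ft_torque": the same for the moment, N m; "opening": finger opening in mm.
Only numpy, scipy, OpenCV 4.12 (cv2) and the standard library are available. Lean on these libraries where they do the work, as an engineer would, in place of code of your own. Each camera call takes 0.05 s, during which the arm holds its last target.

## Working session

There is one attempt and no reset: what is moved stays moved. The work goes in short steps, Python scripts to look and compute and a tool call to move; the robot and the scene stay as the last step left them, time stands still between calls to the robot, and variables do not carry over. Pictures are saved under pics/ and viewed, and the job is handed in when it is done.

Besides the shell and the picture viewer there is one more tool, called after ">>>" as name([rows], argument=value, ...), one row to a line, values as JSON. move_arm: Moves the arm, as the interface text tells. Its arguments: {"type":"object","properties":{"commands":{"type":"array"},"force":{"type":"number"}},"required":["commands"]}

```bash
ls; mkdir -p pics; cat > h.py <<'E'
import numpy as np, cv2
from workcell import bot
def cap(n,name):
    c=bot.capture(n); cv2.imwrite('pics/%s.png'%name,c['img'][:,:,::-1]); 
    np.savez('pics/%s.npz'%name,**{k:np.array(v) for k,v in c.items()}); return c
def load(name): return dict(np.load('pics/%s.npz'%name))
def K(c): return np.array([[c['fx'],0,c['cx']],[0,c['fy'],c['cy']],[0,0,1.]],float)
def rotm(c):
    R=np.array(c['rotation'],float)
    if R.shape==(3,3): return R
    from scipy.spatial.transform import Rotation
    return Rotation.from_euler('xyz',R,degrees=True).as_matrix()
def ray(c,uv):
    uv=np.atleast_2d(np.array(uv,float))
    p=cv2.undistortPoints(uv[:,None],K(c),np.array([float(c['k1']),0,0,0,0]))[:,0]
    d=np.c_[p[:,0],-p[:,1],-np.ones(len(p))]@rotm(c).T
    return d
def plane(c,uv,z):
    d=ray(c,uv); o=np.array(c['xyz'],float); return o+d*((z-o[2])/d[:,2])[:,None]
def proj(c,P):
    P=np.atleast_2d(np.array(P,float)); q=(P-np.array(c['xyz'],float))@rotm(c)
    q=q*[1,-1,-1]
    return cv2.projectPoints(q,np.zeros(3),np.zeros(3),K(c),np.array([float(c['k1']),0,0,0,0]))[0][:,0]
E
python3 - <<'E'
from h import *
for n in('top','side'):
    c=cap(n,n+'0'); print({k:v for k,v in c.items() if k!='img'})
print(bot.get_state())
E
```

```text
pics
{'fx': 430.6763766182546, 'fy': 430.6763766182546, 'cx': 325.8814664154484, 'cy': 195.58921251764826, 'k1': -0.0898245653986487, 'xyz': array([ 270.78288922,   79.37595763, 1361.84125446]), 'rotation': array([  8.81965923,  -0.36823572, -89.61524322])}
{'fx': 511.9192780679884, 'fy': 511.9192780679884, 'cx': 319.0406093538017, 'cy': 208.25279638960313, 'k1': -0.02291273765897517, 'xyz': array([ 348.29787578, 1042.94437199, 1277.90529537]), 'rotation': array([  38.92048925,    0.8238662 , -173.42593762])}
{'time': 0.1, 'q': array([-7.63520413e+01,  7.13126705e+00,  9.46260261e+01, -1.65953551e-03,
        7.83521963e+01, -4.73394927e+00]), 'joint_velocities': array([ 0.0805094 , -0.0642177 , -0.26496264,  0.00057051, -0.04377196,
       -0.06829443]), 'joint_efforts': array([ 4.38830830e-04, -4.18881261e+01, -3.61097181e+01,  7.76812993e-02,
        4.61980957e-02, -7.50056665e-05]), 'position': array([ 204.88018061, -616.63316057,  403.59498251]), 'ee_rot': array([-93.88379712,  89.8904985 , 104.49844742]), 'contact_force': array([-0.08154629,  0.61856463, -0.32703904]), 'ft_torque': array([-0.00592041, -0.01226792, -0.02893865]), 'opening': 95.16312814462745}
```

View pics/top0.png

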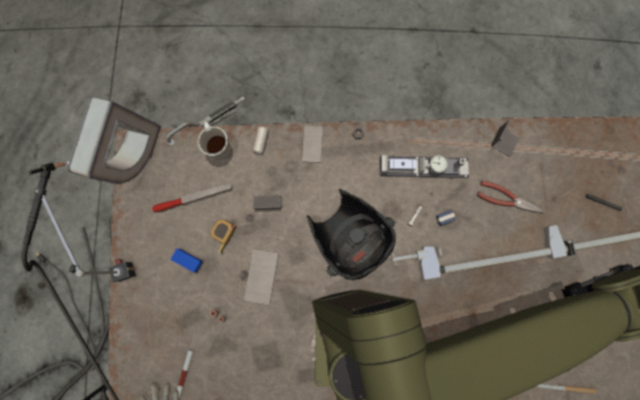

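View pics/side0.png

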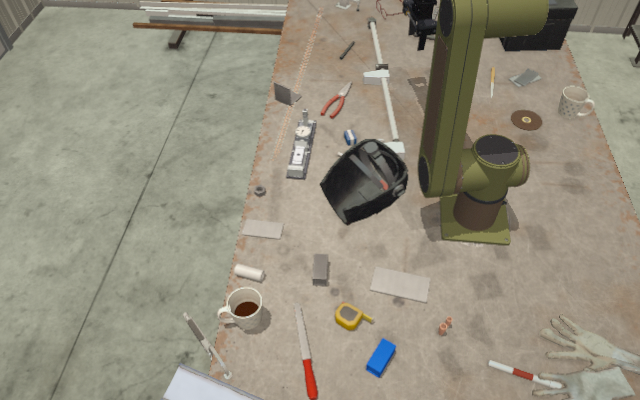

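```bash
python3 - <<'E'
from h import *
c=load('top0');s=load('side0')
a=cv2.resize(c['img'][140:195,365:485],None,fx=6,fy=6,interpolation=2)
b=cv2.resize(c['img'][115:215,240:350],None,fx=4,fy=4,interpolation=2)
d=cv2.resize(s['img'][100:185,275:335],None,fx=5,fy=5,interpolation=2)
for n,i in zip('abd',(a,b,d)): cv2.imwrite('pics/z_%s.png'%n,i[:,:,::-1])
e=cv2.resize(s['img'][210:290,230:345],None,fx=5,fy=5,interpolation=2); cv2.imwrite('pics/z_e.png',e[:,:,::-1])
print(plane(c,[[425,165],[312,143],[267,202]],[30]))
E
```

```text
[[ 578.54994096 -242.9393354    30.        ]
 [ 647.11876724  117.68174318   30.        ]
 [ 455.79685072  256.06153756   30.        ]]
```

View pics/z_a.png

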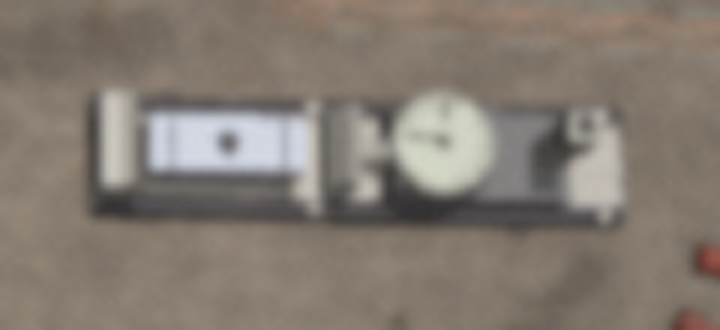

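View pics/z_b.png

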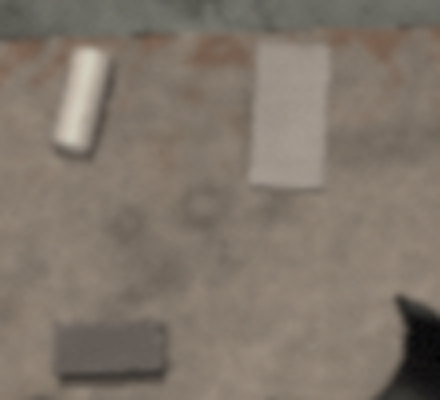

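View pics/z_d.png

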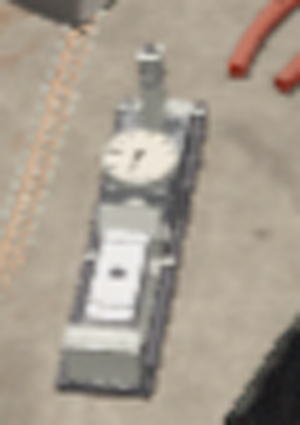

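View pics/z_e.png

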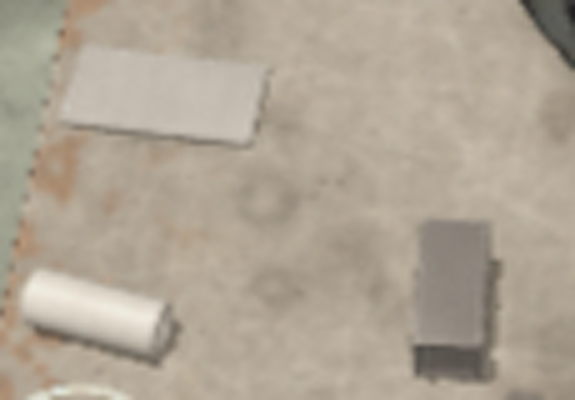

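```bash
python3 - <<'E'
from h import *
c=load('top0');s=load('side0')
def z(im,u0,u1,v0,v1,f,n):
    a=cv2.resize(im[v0:v1,u0:u1],None,fx=f,fy=f,interpolation=cv2.INTER_CUBIC)
    for k in range(u0,u1,5): cv2.putText(a,str(k),(int((k-u0+.5)*f)-10,8),0,.3,(255,0,0)); cv2.line(a,(int((k-u0+.5)*f),10),(int((k-u0+.5)*f),16),(255,0,0))
    for k in range(v0,v1,5): cv2.putText(a,str(k),(0,int((k-v0+.5)*f)+3),0,.3,(255,0,0)); cv2.line(a,(20,int((k-v0+.5)*f)),(26,int((k-v0+.5)*f)),(255,0,0))
    cv2.imwrite('pics/%s.png'%n,a[:,:,::-1])
z(c['img'],375,427,148,185,15,'t1'); z(c['img'],425,477,148,185,15,'t2'); z(s['img'],280,322,105,182,7.8,'s1')
z(c['img'],245,290,185,220,15,'t3')
E
```

```text
(no output)
```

View pics/t1.png

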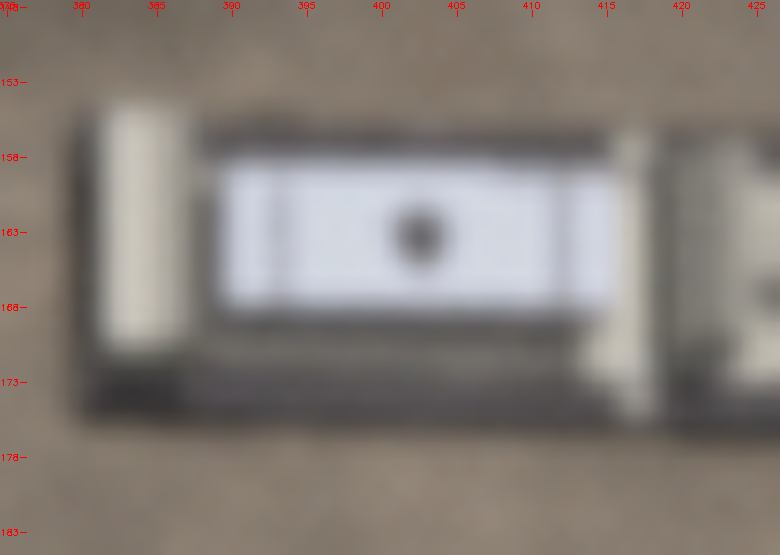

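View pics/t2.png

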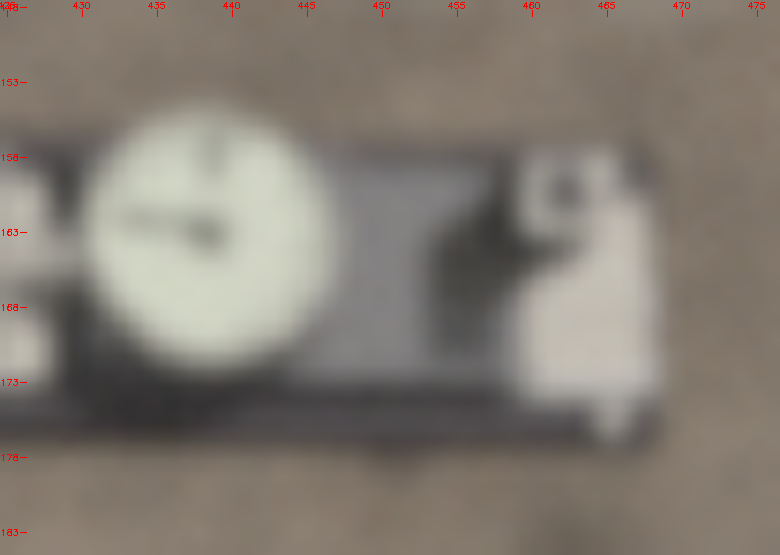

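View pics/s1.png

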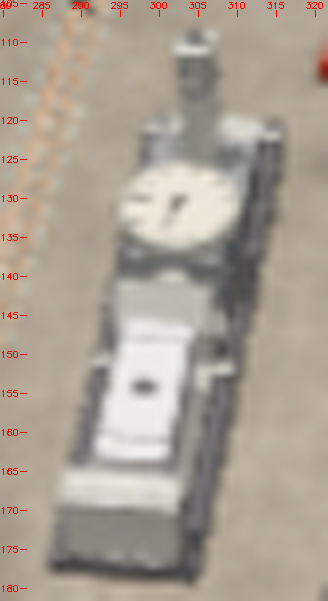

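View pics/t3.png

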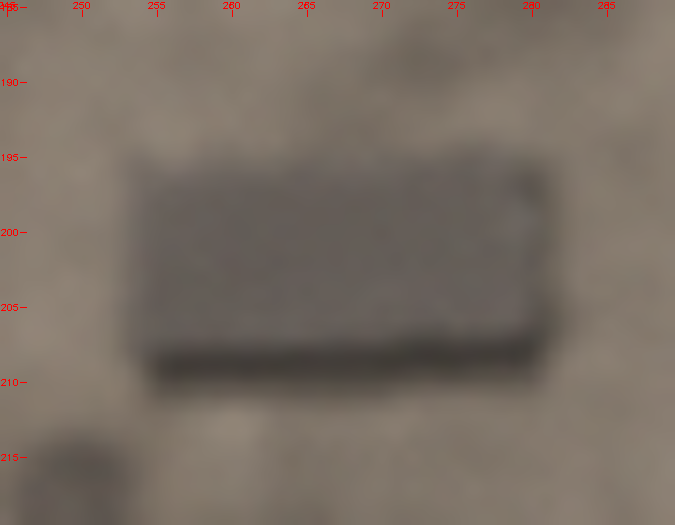

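```bash
python3 - <<'E'
from h import *
c=load('top0');s=load('side0')
def tri(a,b):
    o1=np.array(c['xyz']);o2=np.array(s['xyz']);d1=ray(c,a)[0];d2=ray(s,b)[0]
    t=np.linalg.lstsq(np.c_[d1,-d2],o2-o1,rcond=None)[0]; p=o1+d1*t[0];q=o2+d2*t[1]; return ((p+q)/2).round(1),(p-q).round(1)
print('post',plane(c,[[461.9,160.7]],98),plane(s,[[304.5,110]],98),tri([461.9,160.7],[304.5,110]))
print('dial',plane(c,[[438.4,163.3]],58),plane(s,[[303,131]],58),tri([438.4,163.3],[303,131]))
print('master',plane(c,[[402.6,163.4]],52),plane(s,[[298.2,154]],52),tri([402.6,163.4],[298.2,154]))
print('anviltop c',plane(c,[[381.3,154.8],[381.3,170.7],[386.6,154.8],[386.6,170.7]],49))
print('base -y corners z12',plane(c,[[468.3,158],[468.6,175]],12), 'side',plane(s,[[316,119.5]],12))
print('base +y bottom',plane(c,[[379.7,175.8],[379.7,156]],0),plane(s,[[287,178],[305,179.5]],0))
T=np.array([[253.5,195.5],[281,194.5],[280.8,207.3],[253.9,208.3]])
p=plane(c,T,40);print('tube',p,p.mean(0),np.degrees(np.arctan2(*(p[0]+p[3]-p[1]-p[2])[[1,0]])))
E
```

```text
post [[ 577.59409359 -340.72833031   98.        ]] [[ 575.82362518 -337.0429735    98.        ]] (array([ 577.5, -341.9,   94.2]), array([ 1.9, -0.1,  0.5]))
dial [[ 578.01077381 -278.7369504    58.        ]] [[ 573.95736512 -272.49471045   58.        ]] (array([ 577.3, -280.3,   51.4]), array([ 4.2, -0.3,  1.1]))
master [[ 577.8236535  -166.98763796   52.        ]] [[ 575.93689652 -164.77160079   52.        ]] (array([ 577.4, -167.3,   49.7]), array([ 1.9, -0.1,  0.5]))
anviltop c [[ 605.52566373 -100.88460213   49.        ]
 [ 554.48144898 -100.12875793   49.        ]
 [ 605.70494359 -117.60482263   49.        ]
 [ 554.63985946 -116.74300053   49.        ]]
base -y corners z12 [[ 607.78475947 -391.04312299   12.        ]
 [ 551.26689582 -389.28011011   12.        ]] side [[ 542.93304458 -388.66370233   12.        ]]
base +y bottom [[ 548.18396845 -101.39959006    0.        ]
 [ 613.94380297 -102.32164543    0.        ]] [[607.28751363 -99.38264111   0.        ]
 [545.91708333 -98.78737891   0.        ]]
tube [[474.48014857 297.4108377   40.        ]
 [478.2858195  211.7787081   40.        ]
 [438.19284628 211.49744569  40.        ]
 [434.38750885 294.88054487  40.        ]] [456.3365808  253.89188409  40.        ] 92.57837268815952
```

```bash
cat >> h.py <<'E'
from scipy.spatial.transform import Rotation as Ro
def st():
    s=bot.get_state(); R=Ro.from_euler('xyz',s['ee_rot'],degrees=True).as_matrix()
    print('t',round(s['time'],2),'pos',s['position'].round(2),'jaw yaw deg',round(float(np.degrees(np.arctan2(R[1,1],R[0,1]))),2),'q',s['q'].round(1),'F',s['contact_force'].round(1),'op',round(s['opening'],1),'xdir',R[:,0].round(3))
E
python3 - <<'E'
from h import *
st()
c=load('top0');s=load('side0')
P=np.array([[258,42],[330,44],[322,188],[248,184]])/4+[240-.4,115-.4]
print(plane(c,P,6),plane(c,P,6).mean(0))
P=np.array([[90,45],[268,68],[250,145],[62,122]])/5+[230-.4,210-.4]
print(plane(s,P,6).mean(0))
E
```

```text
t 0.1 pos [ 204.88 -616.63  403.59] jaw yaw deg -71.62 q [-76.4   7.1  94.6  -0.   78.4  -4.7] F [-0.1  0.6 -0.3] op 95.2 xdir [-0.     0.002 -1.   ]
[[714.39422366 145.01564071   6.        ]
 [713.15117047  86.02162693   6.        ]
 [592.06181283  91.47683538   6.        ]
 [594.91119643 151.22851331   6.        ]] [653.62960085 118.43565409   6.        ]
[647.62286784 122.7195276    6.        ]
```

>>> move_arm([
  {"dx": 30, "dy": 24, "dz": 0, "roll": -0.032, "hand": 0},
  {"dx": 38, "dy": 28, "dz": 0, "roll": -0.032, "hand": 0},
  {"dx": 38, "dy": 28, "dz": 0, "roll": -0.032, "hand": 0},
  {"dx": 38, "dy": 28, "dz": 0, "roll": -0.032, "hand": 0},
  {"dx": 38, "dy": 28, "dz": 0, "roll": -0.032, "hand": 0},
  {"dx": 38, "dy": 28, "dz": 0, "roll": -0.032, "hand": 0},
  {"dx": 38, "dy": 28, "dz": 0, "roll": -0.032, "hand": 0},
  {"dx": 38, "dy": 28, "dz": 0, "roll": -0.032, "hand": 0},
  {"dx": 38, "dy": 28, "dz": 0, "roll": -0.032, "hand": 0},
  {"dx": 38, "dy": 28, "dz": 0, "roll": -0.033, "hand": 0},
], force=15)

```text
time: 1.1
position: [578.2, -339.3, 404.2]
ee_rot: [-29.4, 90.0, 150.5]
contact_force: [-0.2, -0.7, -0.1]
opening: 95.2
```

```bash
python3 -c "
from h import *
st()"
```

```text
t 1.1 pos [ 578.2  -339.32  404.19] jaw yaw deg -90.08 q [-35.    9.6  91.8  -0.   78.6  55.1] F [-0.2 -0.7 -0.1] op 95.2 xdir [-0.001  0.    -1.   ]
```

>>> move_arm([
  {"dz": -20, "dy": -1.5, "hand": 0},
  {"dz": -30, "hand": 0},
  {"dz": -30, "hand": 0},
  {"dz": -30, "hand": 0},
  {"dz": -20, "hand": 0},
  {"dz": -14, "hand": 0},
  {"dz": -5, "hand": 0},
  {"dz": 0, "hand": 0.5},
  {"dz": 0, "hand": 0.8},
  {"dz": 0, "hand": 0.8},
], force=15)

```text
invalid input at $.commands[0]: expected keys dx, dy, dz, roll, hand
```

>>> move_arm([
  {"hand": 0.9},
  {"hand": 0.9},
  {"hand": 0.9},
  {"hand": 0.9},
  {"hand": 0.9},
])

```text
invalid input at $.commands[0]: expected keys dx, dy, dz, roll, hand
```

```bash
python3 -c "
from h import *
st()"
```

```text
t 1.1 pos [ 578.2  -339.32  404.19] jaw yaw deg -90.08 q [-35.    9.6  91.8  -0.   78.6  55.1] F [-0.2 -0.7 -0.1] op 95.2 xdir [-0.001  0.    -1.   ]
```

>>> move_arm([
  {"dx": 0, "dy": -1.5, "dz": -20, "roll": 0, "hand": 0},
  {"dx": 0, "dy": 0, "dz": -30, "roll": 0, "hand": 0},
  {"dx": 0, "dy": 0, "dz": -30, "roll": 0, "hand": 0},
  {"dx": 0, "dy": 0, "dz": -30, "roll": 0, "hand": 0},
  {"dx": 0, "dy": 0, "dz": -20, "roll": 0, "hand": 0},
  {"dx": 0, "dy": 0, "dz": -14, "roll": 0, "hand": 0},
  {"dx": 0, "dy": 0, "dz": -5, "roll": 0, "hand": 0},
  {"dx": 0, "dy": 0, "dz": 0, "roll": 0, "hand": 0.4},
  {"dx": 0, "dy": 0, "dz": 0, "roll": 0, "hand": 0.6},
  {"dx": 0, "dy": 0, "dz": 0, "roll": 0, "hand": 0.8},
], force=15)

```text
time: 2.1
position: [577.4, -342.7, 257.6]
ee_rot: [145.1, 89.8, -35.0]
contact_force: [0.4, -0.2, 0.0]
opening: 76.5
```

>>> move_arm([
  {"dx": 0, "dy": 0, "dz": 0, "roll": 0, "hand": 0.9},
  {"dx": 0, "dy": 0, "dz": 0, "roll": 0, "hand": 0.9},
  {"dx": 0, "dy": 0, "dz": 0, "roll": 0, "hand": 0.9},
])

```text
time: 2.4
position: [577.0, -342.4, 256.2]
ee_rot: [145.2, 90.0, -34.8]
contact_force: [-0.3, -0.3, -0.1]
opening: 52.4
```

```bash
python3 -c "
from h import *
st()"
```

```text
t 2.4 pos [ 577.   -342.38  256.19] jaw yaw deg -90.01 q [-35.3  16.9  98.2   0.   64.9  54.7] F [-0.3 -0.3 -0.1] op 52.4 xdir [ 0.001 -0.    -1.   ]
```

>>> move_arm([
  {"dx": 0, "dy": 0, "dz": 0, "roll": 0, "hand": 0.9},
  {"dx": 0, "dy": 0, "dz": 0, "roll": 0, "hand": 0.9},
  {"dx": 0, "dy": 0, "dz": 0, "roll": 0, "hand": 0.9},
  {"dx": 0, "dy": 0, "dz": 0, "roll": 0, "hand": 0.9},
  {"dx": 0, "dy": 0, "dz": 0, "roll": 0, "hand": 0.9},
  {"dx": 0, "dy": 0, "dz": 0, "roll": 0, "hand": 0.9},
])

```text
time: 3.0
position: [577.0, -341.6, 255.6]
ee_rot: [-76.3, 89.9, 103.7]
contact_force: [-0.9, 4.6, 1.8]
opening: 15.7
```

```bash
python3 -c "
from h import *
st()"
```

```text
t 3.0 pos [ 577.   -341.56  255.63] jaw yaw deg -90.03 q [-35.2  16.9  98.2   0.1  65.   54.8] F [-0.9  4.6  1.8] op 15.7 xdir [-0.001  0.002 -1.   ]
```

>>> move_arm([
  {"dx": 0, "dy": 1, "dz": 0, "roll": 0, "hand": 0.9},
  {"dx": 0, "dy": 2, "dz": 0, "roll": 0, "hand": 0.9},
  {"dx": 0, "dy": 2, "dz": 0, "roll": 0, "hand": 0.9},
  {"dx": 0, "dy": 2, "dz": 0, "roll": 0, "hand": 0.9},
  {"dx": 0, "dy": 2, "dz": 0, "roll": 0, "hand": 0.9},
  {"dx": 0, "dy": 2, "dz": 0, "roll": 0, "hand": 0.9},
  {"dx": 0, "dy": 2, "dz": 0, "roll": 0, "hand": 0.9},
  {"dx": 0, "dy": 2, "dz": 0, "roll": 0, "hand": 0.9},
  {"dx": 0, "dy": 1, "dz": 0, "roll": 0, "hand": 0.9},
  {"dx": 0, "dy": 0, "dz": 0, "roll": 0, "hand": 0.9},
], force=25)

```text
time: 4.0
position: [576.8, -328.2, 255.7]
ee_rot: [107.9, 89.7, -72.1]
contact_force: [1.7, -7.8, -4.2]
opening: 16.1
```

```bash
cat >> h.py <<'E'
def z(im,u0,u1,v0,v1,f,n):
    a=cv2.resize(im[v0:v1,u0:u1],None,fx=f,fy=f,interpolation=cv2.INTER_CUBIC)
    for k in range(u0,u1,5): cv2.putText(a,str(k),(int((k-u0+.5)*f)-10,8),0,.3,(255,0,0)); cv2.line(a,(int((k-u0+.5)*f),10),(int((k-u0+.5)*f),16),(255,0,0))
    for k in range(v0,v1,5): cv2.putText(a,str(k),(0,int((k-v0+.5)*f)+3),0,.3,(255,0,0)); cv2.line(a,(20,int((k-v0+.5)*f)),(26,int((k-v0+.5)*f)),(255,0,0))
    cv2.imwrite('pics/%s.png'%n,a[:,:,::-1])
E
python3 - <<'E'
from h import *
st()
s=cap('side','s2'); z(s['img'],270,340,95,185,6.5,'s2z')
E
```

```text
t 4.0 pos [ 576.77 -328.19  255.66] jaw yaw deg -90.05 q [-34.2  16.   99.3  -0.2  64.5  55.9] F [ 1.7 -7.8 -4.2] op 16.1 xdir [ 0.002 -0.005 -1.   ]
```

View pics/s2z.png

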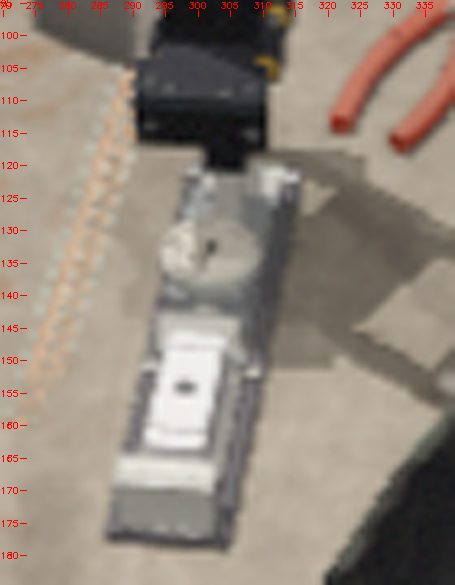

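>>> move_arm([
  {"dx": 0, "dy": 1, "dz": 0, "roll": 0, "hand": 0.9},
  {"dx": 0, "dy": 1, "dz": 0, "roll": 0, "hand": 0.9},
  {"dx": 0, "dy": 1, "dz": 0, "roll": 0, "hand": 0.9},
  {"dx": 0, "dy": 1, "dz": 0, "roll": 0, "hand": 0.9},
  {"dx": 0, "dy": 0, "dz": 0, "roll": 0, "hand": 0.9},
  {"dx": 0, "dy": 0, "dz": 0, "roll": 0, "hand": 0.9},
])

```text
time: 4.65
position: [576.8, -324.5, 255.7]
ee_rot: [108.6, 89.7, -71.5]
contact_force: [2.2, -9.4, -4.9]
opening: 16.2
```

```bash
python3 - <<'E'
from h import *
st()
s=cap('side','s3'); z(s['img'],285,325,115,175,9,'s3z')
E
```

```text
t 4.65 pos [ 576.78 -324.52  255.65] jaw yaw deg -90.05 q [-34.   15.8  99.5  -0.2  64.4  56.2] F [ 2.2 -9.4 -4.9] op 16.2 xdir [ 0.002 -0.006 -1.   ]
```

View pics/s3z.png

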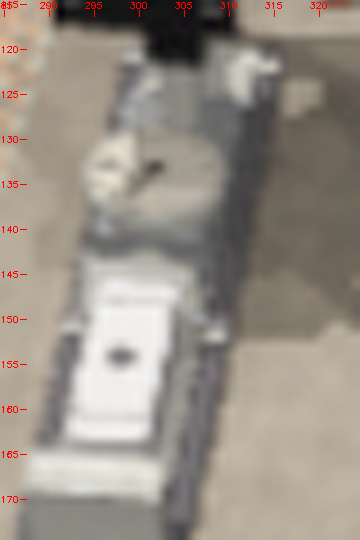

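```bash
cat >> h.py <<'E'
def ndl(c,ctr,tip,z=56):
    p=plane(c,[ctr,tip],z); d=p[1]-p[0]; # phi clockwise from +x ; needle=1.4+that
    cw=-np.arctan2(d[1],d[0]); return round(1.4+float(cw),2),np.hypot(d[0],d[1]).round(1)
E
python3 - <<'E'
from h import *
c=load('top0');s=load('side0');s3=load('s3')
print(ndl(c,(438.3,163.3),(432.3,161.9)),ndl(s,(302.5,130.3),(301.2,133.6)),ndl(s3,(302,133),(299.3,136.6)),ndl(s3,(302,133),(296.5,132.5)))
print(proj(s3,[[578,-259.5,58],[605,-259.5,58],[578,-232.5,58]]))
E
```

```text
(0.05, np.float64(19.4)) (-0.04, np.float64(17.3)) (0.18, np.float64(20.2)) (1.43, np.float64(19.5))
[[301.34709821 133.45992578]
 [293.66766417 132.93563313]
 [300.27978499 138.80815037]]
```

>>> move_arm([
  {"dx": 0, "dy": 1, "dz": 0, "roll": 0, "hand": 0.9},
  {"dx": 0, "dy": 1, "dz": 0, "roll": 0, "hand": 0.9},
  {"dx": 0, "dy": 0.5, "dz": 0, "roll": 0, "hand": 0.9},
  {"dx": 0, "dy": 0, "dz": 0, "roll": 0, "hand": 0.9},
  {"dx": 0, "dy": 0, "dz": 0, "roll": 0, "hand": 0.9},
])

```text
time: 5.2
position: [576.8, -322.1, 255.6]
ee_rot: [108.4, 89.6, -71.7]
contact_force: [1.8, -10.2, -4.5]
opening: 16.3
```

```bash
python3 - <<'E'
from h import *
st()
s=cap('side','s4'); z(s['img'],285,320,118,172,10,'s4z')
E
```

```text
t 5.2 pos [ 576.77 -322.1   255.65] jaw yaw deg -90.06 q [-33.8  15.7  99.7  -0.2  64.3  56.4] F [  1.8 -10.2  -4.5] op 16.3 xdir [ 0.002 -0.006 -1.   ]
```

View pics/s4z.png

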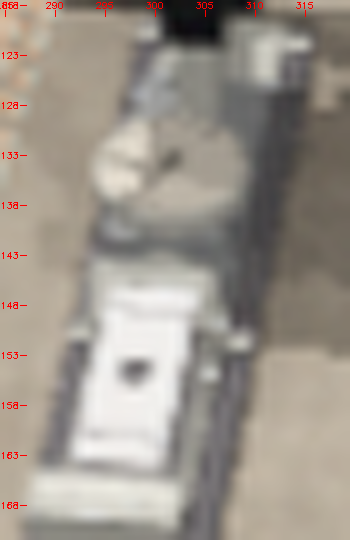

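```bash
python3 - <<'E'
from h import *
s=load('s4'); a=s['img'][124:143,290:313].astype(float)
g=a.mean(2)
# normalise lit/shadow: local max brightness in column rowset
for r in range(126,142): print(r,g[r-124].astype(int))
for t in((297.8,136),(297.5,135.5),(298.5,136)): print(ndl(s,(301.5,133.4),t))
E
```

```text
126 [151 154 156 155 155 154 153 135 129 153 155 140 123 133 134 134 124 110
 112 118 132 147 139]
127 [145 148 152 156 156 156 146 124 148 170 155 155 145 132 132 136 125 107
 104 104 105 101  83]
128 [148 147 152 155 155 155 143 108 129 157 156 153 144 137 133 134 124 108
 104 103 105  94  71]
129 [146 149 154 158 159 157 145 129 150 161 153 145 141 147 135 133 124 107
 106 104 105  95  72]
130 [149 150 154 156 158 156 153 166 190 180 144 156 154 146 145 145 127 117
 108 103 101  87  70]
131 [147 148 149 152 153 155 179 194 203 195 156 154 155 155 154 139 136 145
 123 107  98  81  71]
132 [148 146 147 148 155 183 205 212 215 195 155 152 147 151 154 155 154 155
 140 114  95  77  70]
133 [150 147 147 148 167 184 184 194 206 189 152 129 108 141 156 155 154 154
 143 117  89  72  69]
134 [148 145 146 148 178 198 192 182 162 156 142 106 112 144 154 155 155 155
 152 133  91  73  71]
135 [149 145 146 148 180 212 216 215 199 154 138 143 160 160 157 155 155 154
 149 128  93  70  68]
136 [161 152 147 149 164 206 215 209 205 155 153 177 177 177 170 160 159 157
 146 119  81  71  69]
137 [162 156 148 151 140 169 191 171 164 164 174 178 178 177 178 177 176 168
 145 108  76  69  67]
138 [164 157 150 151 139 125 138 142 155 165 163 174 175 174 174 168 159 143
 122 100  70  70  67]
139 [161 158 154 153 135 123 135 132 148 158 160 158 158 158 155 147 133 121
 105  89  70  70  70]
140 [149 151 153 146 119 135 152 138 136 131 135 138 138 135 132 130 122 101
  84  81  68  70  68]
141 [148 150 152 139 107 124 148 151 137 117 122 126 129 122 118 119 120 103
  83  80  67  70  77]
(0.48, np.float64(18.0))
(0.63, np.float64(17.2))
(0.38, np.float64(16.5))
```

```bash
python3 - <<'E'
from h import *
s=load('s4')
for t in((297,134.2),(298,134.2),(297,134.5),(295.5,133.2)): print(ndl(s,(301.5,133.5),t))
s=load('s3'); g=s['img'].mean(2)
for r in range(126,142): print(r,g[r,290:313].astype(int))
E
```

```text
(1.08, np.float64(15.9))
(1.01, np.float64(12.6))
(0.98, np.float64(16.3))
(1.37, np.float64(21.0))
126 [150 153 156 155 156 155 152 135 131 152 155 154 145 134 132 136 125 109
 104 103 104 129 131]
127 [146 148 152 156 158 156 148 124 149 170 155 156 151 139 133 135 126 108
 105 104 103  95  74]
128 [147 148 151 155 155 154 142 108 133 157 156 157 147 130 132 134 124 109
 105 103 105  93  71]
129 [148 149 155 159 159 158 150 131 155 161 139 151 150 140 132 131 117 111
 105 104 107  95  71]
130 [147 149 153 157 158 160 174 180 196 191 145 145 143 145 145 145 135 129
 114 106  99  85  69]
131 [145 148 150 152 155 172 198 212 215 195 155 155 155 154 155 155 145 142
 137 114  97  79  71]
132 [148 148 147 149 159 187 193 191 210 195 152 147 144 151 155 154 155 153
 146 127  95  75  71]
133 [149 149 147 148 172 183 167 166 187 188 142 100  81 132 154 155 156 146
 141 134  97  71  68]
134 [150 147 147 148 173 202 212 215 195 152 132 105 124 143 154 154 155 155
 152 136 102  72  71]
135 [159 152 145 148 161 184 200 209 189 142 122 142 159 161 161 160 159 159
 152 127  87  72  70]
136 [160 153 146 148 150 189 200 175 165 138 153 177 177 177 178 178 177 170
 153 125  81  70  71]
137 [163 156 148 151 141 155 172 166 163 160 173 178 177 175 175 175 170 157
 137 104  76  69  67]
138 [162 156 150 150 137 124 147 155 151 148 156 172 173 167 164 158 149 136
 114  91  71  69  66]
139 [155 152 154 152 136 134 151 133 130 140 150 155 158 153 144 136 129 115
  99  88  72  71  68]
140 [148 152 154 145 121 131 159 141 122 126 128 131 131 131 134 132 123 107
  87  82  69  71  69]
141 [149 152 152 138 108 107 117 116 109 107 110 115 115 115 120 125 122 106
  84  81  70  68  76]
```

>>> move_arm([
  {"dx": 0, "dy": 0.5, "dz": 0, "roll": 0, "hand": 0.9},
  {"dx": 0, "dy": 0.5, "dz": 0, "roll": 0, "hand": 0.9},
  {"dx": 0, "dy": 0, "dz": 0, "roll": 0, "hand": 0.9},
  {"dx": 0, "dy": 0, "dz": 0, "roll": 0, "hand": 0.9},
  {"dx": 0, "dy": 0, "dz": 0, "roll": 0, "hand": 0.9},
])

```text
time: 5.75
position: [576.8, -321.2, 255.7]
ee_rot: [108.6, 89.6, -71.4]
contact_force: [2.1, -9.7, -4.9]
opening: 15.9
```

```bash
python3 - <<'E'
from h import *
st()
s=cap('side','s5'); z(s['img'],285,320,118,172,10,'s5z');g=s['img'].mean(2)
for r in range(129,140): print(r,g[r,290:313].astype(int))
E
```

```text
t 5.75 pos [ 576.79 -321.15  255.65] jaw yaw deg -90.05 q [-33.7  15.6  99.8  -0.3  64.3  56.4] F [ 2.1 -9.7 -4.9] op 15.9 xdir [ 0.002 -0.006 -1.   ]
129 [149 149 154 158 159 158 145 124 145 159 154 150 138 130 132 135 126 106
 104 104 106  93  70]
130 [148 150 153 157 159 155 151 153 179 173 140 145 144 146 140 139 127 115
 107 105 101  83  71]
131 [146 148 150 152 153 149 157 183 204 190 142 155 155 154 155 146 144 143
 120 106  97  81  70]
132 [147 147 147 149 154 168 184 203 215 195 154 151 153 154 155 155 155 150
 137 116  94  76  68]
133 [149 148 145 149 167 195 205 204 204 189 154 136 134 152 155 154 154 146
 142 132  90  70  70]
134 [147 145 147 149 177 185 160 158 149 151 135 106 112 144 155 155 154 154
 155 135  89  72  69]
135 [149 145 145 147 178 201 203 215 196 128 104 136 155 154 154 154 155 154
 149 123  84  72  70]
136 [161 153 147 148 168 209 216 209 196 125 143 160 159 160 160 160 161 158
 148 120  81  72  71]
137 [163 155 148 152 143 180 197 172 173 177 177 178 177 177 177 176 173 166
 145 115  76  69  67]
138 [164 159 150 151 141 133 150 147 158 175 176 175 174 175 175 166 154 141
 121  96  71  68  67]
139 [161 157 153 154 133 117 133 137 150 158 159 163 163 163 159 152 140 123
 112  87  72  68  68]
```

>>> move_arm([
  {"dx": 0, "dy": -1, "dz": 0, "roll": 0, "hand": 0.9},
  {"dx": 0, "dy": -1, "dz": 0, "roll": 0, "hand": 0.9},
  {"dx": 0, "dy": -1, "dz": 0, "roll": 0, "hand": 0.9},
  {"dx": 0, "dy": 0, "dz": 0, "roll": 0, "hand": 0.9},
  {"dx": 0, "dy": 0, "dz": 0, "roll": 0, "hand": 0.9},
])

```text
time: 6.3
position: [577.0, -322.0, 255.7]
ee_rot: [118.8, 89.9, -61.2]
contact_force: [2.6, -4.1, -4.1]
opening: 16.0
```

```bash
python3 - <<'E'
from h import *
st()
E
```

```text
t 6.3 pos [ 577.01 -322.03  255.67] jaw yaw deg -90.01 q [-33.8  15.7  99.6  -0.   64.6  56.2] F [ 2.6 -4.1 -4.1] op 16.0 xdir [ 0.001 -0.001 -1.   ]
```

View pics/s5z.png

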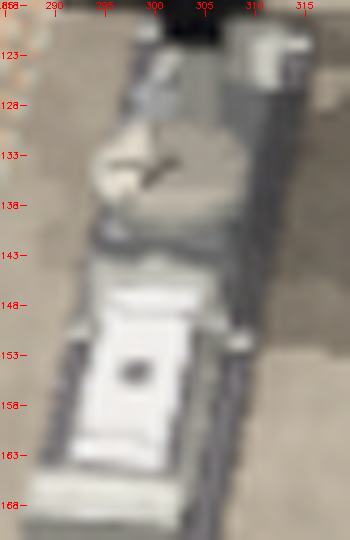

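>>> move_arm([
  {"dx": 0, "dy": -1, "dz": 0, "roll": 0, "hand": 0.9},
  {"dx": 0, "dy": 0, "dz": 0, "roll": 0, "hand": 0.9},
  {"dx": 0, "dy": 0, "dz": 0, "roll": 0, "hand": 0.7},
  {"dx": 0, "dy": 0, "dz": 0, "roll": 0, "hand": 0.6},
  {"dx": 0, "dy": 0, "dz": 0, "roll": 0, "hand": 0.5},
  {"dx": 0, "dy": 0, "dz": 10, "roll": 0, "hand": 0.5},
  {"dx": 0, "dy": 0, "dz": 30, "roll": 0, "hand": 0.5},
  {"dx": 0, "dy": -10, "dz": 50, "roll": 0, "hand": 0.5},
  {"dx": 0, "dy": -40, "dz": 30, "roll": 0, "hand": 0.5},
  {"dx": 0, "dy": -40, "dz": 30, "roll": 0, "hand": 0.5},
])

```text
time: 7.3
position: [577.1, -412.8, 408.6]
ee_rot: [137.6, 89.8, -42.3]
contact_force: [0.7, -0.0, -0.6]
opening: 47.2
```

```bash
python3 - <<'E'
from h import *
st()
c=cap('top','t6'); z(c['img'],375,475,145,185,8,'t6z');z(c['img'],410,460,145,180,16,'t6y')
s=cap('side','s6'); z(s['img'],285,320,118,172,10,'s6z')
E
```

```text
t 7.3 pos [ 577.05 -412.84  408.55] jaw yaw deg -89.9 q [-39.9  14.3  86.   -0.   79.6  50. ] F [ 0.7 -0.  -0.6] op 47.2 xdir [ 0.002 -0.002 -1.   ]
```

View pics/t6z.png

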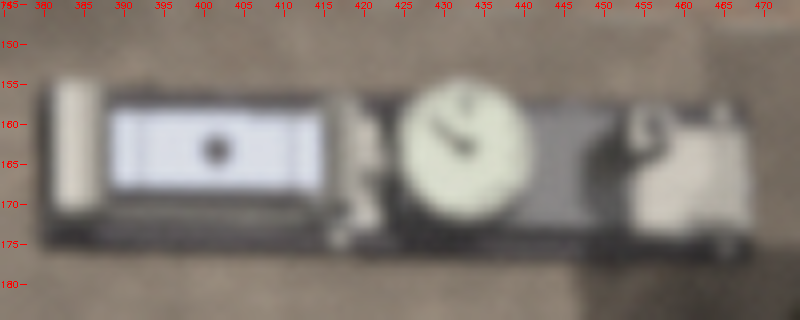

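View pics/t6y.png

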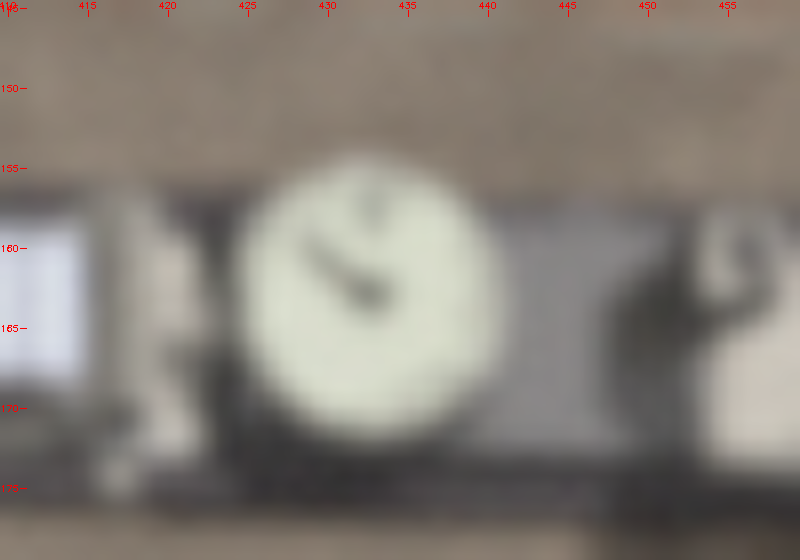

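View pics/s6z.png

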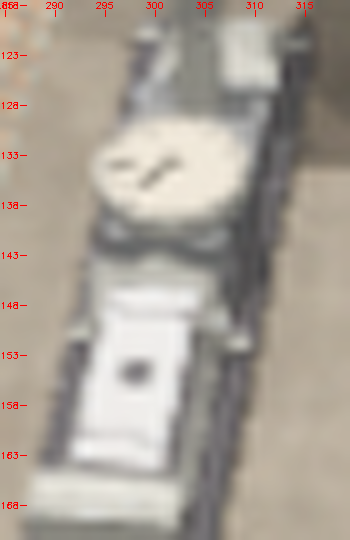

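```bash
cat >> h.py <<'E'
def needle_top(c,u,v):
    # dark-weighted mean direction around pivot (u,v) in annulus
    g=c['img'].mean(2); h=3.2
    best=[]
    up=cv2.resize(g,None,fx=8,fy=8,interpolation=cv2.INTER_CUBIC)
    for a in np.arange(-20,200,2):
        r=np.arange(1.5,5.6,.25); uu=u-r*np.cos(np.radians(a)); vv=v-r*np.sin(np.radians(a))
        vals=cv2.remap(g.astype(np.float32),uu.astype(np.float32)[None],vv.astype(np.float32)[None],cv2.INTER_CUBIC)[0]
        best.append((vals.mean(),a))
    best=np.array(best); i=best[:,0].argmin(); w=best[max(0,i-10):i+11]; k=np.clip(np.median(best[:,0])-w[:,0],0,None)
    a=(k*w[:,1]).sum()/k.sum(); tip=(u-5*np.cos(np.radians(a)),v-5*np.sin(np.radians(a)))
    return a, ndl(c,(u,v),tip)
E
python3 - <<'E'
from h import *
print(needle_top(load('top0'),438.4,163.4),needle_top(load('t6'),432.7,163))
s=load('s6');print(ndl(s,(301.3,134),(298.9,136.2)), ndl(s,(301.8,133.4),(299,136)))
c=load('t6')
print(plane(c,[[432.6,163]],58)-plane(load('top0'),[[438.4,163.4]],58), plane(c,[[401.7,163.2]],52)-plane(load('top0'),[[402.6,163.4]],52))
print(plane(c,[[432.6,163]],58),plane(c,[[401.7,163.2]],52))
E
```

```text
(np.float64(18.083805140946072), (0.14, np.float64(15.7))) (np.float64(37.6447952257071), (0.5, np.float64(15.6)))
(0.35, np.float64(13.6)) (0.34, np.float64(16.1))
[[ 1.06498263 18.33189179  0.        ]] [[0.61113883 2.82029397 0.        ]]
[[ 578.75519406 -260.39312651   58.        ]] [[ 578.43479233 -164.16734398   52.        ]]
```

>>> move_arm([
  {"dx": 0, "dy": 40, "dz": -30, "roll": 0, "hand": 0.5},
  {"dx": 0, "dy": 40, "dz": -30, "roll": 0, "hand": 0.5},
  {"dx": 0, "dy": 10, "dz": -50, "roll": 0, "hand": 0.5},
  {"dx": 0, "dy": 0, "dz": -30, "roll": 0, "hand": 0.5},
  {"dx": 0, "dy": 0, "dz": -10, "roll": 0, "hand": 0.5},
  {"dx": 0, "dy": 0, "dz": 0, "roll": 0, "hand": 0.7},
  {"dx": 0, "dy": 0, "dz": 0, "roll": 0, "hand": 0.9},
  {"dx": 0, "dy": 0, "dz": 0, "roll": 0, "hand": 0.9},
  {"dx": 0, "dy": 0, "dz": 0, "roll": 0, "hand": 0.9},
  {"dx": 0, "dy": 0, "dz": 0, "roll": 0, "hand": 0.9},
])

```text
time: 8.4
position: [577.5, -322.8, 257.9]
ee_rot: [-166.3, 89.8, 13.7]
contact_force: [-1.2, 3.6, 4.7]
opening: 15.8
```

```bash
cat >> h.py <<'E'
def gp():
    s=bot.get_state(); R=Ro.from_euler('xyz',s['ee_rot'],degrees=True).as_matrix(); print('grasp',(s['position']+171*R[:,0]).round(2)); st()
E
python3 - <<'E'
from h import *
gp()
E
```

```text
grasp [ 577.99 -322.71   86.91]
t 8.4 pos [ 577.54 -322.82  257.91] jaw yaw deg -90.07 q [-33.9  15.7  99.5   0.1  64.8  56.2] F [-1.2  3.6  4.7] op 15.8 xdir [ 0.003  0.001 -1.   ]
```

>>> move_arm([
  {"dx": 0, "dy": 1, "dz": 0, "roll": 0, "hand": 0.9},
  {"dx": 0, "dy": 1, "dz": 0, "roll": 0, "hand": 0.9},
  {"dx": 0, "dy": 1, "dz": 0, "roll": 0, "hand": 0.9},
  {"dx": 0, "dy": 1, "dz": 0, "roll": 0, "hand": 0.9},
  {"dx": 0, "dy": 1, "dz": 0, "roll": 0, "hand": 0.9},
  {"dx": 0, "dy": 1, "dz": 0, "roll": 0, "hand": 0.9},
  {"dx": 0, "dy": 0, "dz": 0, "roll": 0, "hand": 0.9},
  {"dx": 0, "dy": 0, "dz": 0, "roll": 0, "hand": 0.9},
])

```text
time: 9.2
position: [577.3, -319.5, 257.9]
ee_rot: [118.1, 89.5, -62.0]
contact_force: [0.3, -11.8, 2.6]
opening: 15.7
```

```bash
python3 - <<'E'
from h import *
gp()
s=cap('side','s7'); z(s['img'],285,320,118,172,10,'s7z')
E
```

```text
grasp [ 577.98 -320.83   86.89]
t 9.2 pos [ 577.28 -319.52  257.88] jaw yaw deg -90.05 q [-33.6  15.4  99.8  -0.3  64.4  56.6] F [  0.3 -11.8   2.6] op 15.7 xdir [ 0.004 -0.008 -1.   ]
```

View pics/s7z.png

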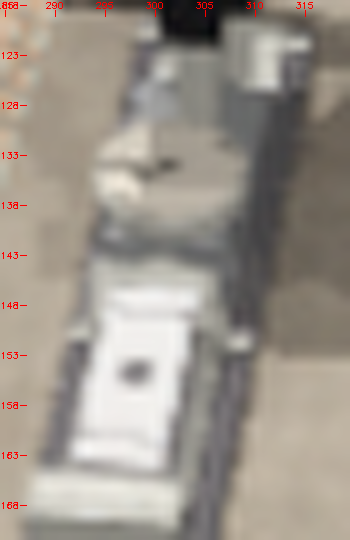

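>>> move_arm([
  {"dx": 0, "dy": 0.5, "dz": 0, "roll": 0, "hand": 0.9},
  {"dx": 0, "dy": 0.5, "dz": 0, "roll": 0, "hand": 0.9},
  {"dx": 0, "dy": 0, "dz": 0, "roll": 0, "hand": 0.9},
  {"dx": 0, "dy": 0, "dz": 0, "roll": 0, "hand": 0.9},
])

```text
time: 9.65
position: [577.3, -318.7, 257.9]
ee_rot: [117.4, 89.5, -62.7]
contact_force: [0.9, -11.0, 1.9]
opening: 15.8
```

```bash
python3 - <<'E'
from h import *
gp()
s=cap('side','s8'); z(s['img'],285,320,118,172,10,'s8z')
E
```

```text
grasp [ 578.02 -320.11   86.9 ]
t 9.65 pos [ 577.29 -318.7   257.89] jaw yaw deg -90.05 q [-33.5  15.4  99.9  -0.3  64.3  56.6] F [  0.9 -11.    1.9] op 15.8 xdir [ 0.004 -0.008 -1.   ]
```

View pics/s8z.png

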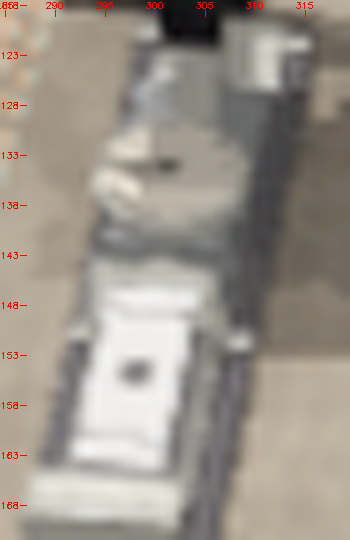

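>>> move_arm([
  {"dx": 0, "dy": -1, "dz": 0, "roll": 0, "hand": 0.9},
  {"dx": 0, "dy": -1, "dz": 0, "roll": 0, "hand": 0.9},
  {"dx": 0, "dy": -1, "dz": 0, "roll": 0, "hand": 0.9},
  {"dx": 0, "dy": 0, "dz": 0, "roll": 0, "hand": 0.9},
  {"dx": 0, "dy": 0, "dz": 0, "roll": 0, "hand": 0.9},
])

```text
time: 10.2
position: [577.5, -319.7, 257.9]
ee_rot: [138.6, 89.8, -41.4]
contact_force: [-0.8, -1.8, 6.6]
opening: 15.9
```

```bash
python3 - <<'E'
from h import *
gp()
E
```

```text
grasp [ 578.01 -320.18   86.86]
t 10.2 pos [ 577.49 -319.72  257.86] jaw yaw deg -90.05 q [-33.6  15.5  99.7  -0.   64.6  56.4] F [-0.8 -1.8  6.6] op 15.9 xdir [ 0.003 -0.003 -1.   ]
```

Nearly unloaded, so I release.

>>> move_arm([
  {"dx": 0, "dy": -0.5, "dz": 0, "roll": 0, "hand": 0.9},
  {"dx": 0, "dy": 0, "dz": 0, "roll": 0, "hand": 0.7},
  {"dx": 0, "dy": 0, "dz": 0, "roll": 0, "hand": 0.5},
  {"dx": 0, "dy": 0, "dz": 0, "roll": 0, "hand": 0.5},
  {"dx": 0, "dy": 0, "dz": 10, "roll": 0, "hand": 0.5},
  {"dx": 0, "dy": 0, "dz": 30, "roll": 0, "hand": 0.5},
  {"dx": 0, "dy": -10, "dz": 50, "roll": 0, "hand": 0.4},
  {"dx": 0, "dy": -40, "dz": 30, "roll": 0, "hand": 0.3},
  {"dx": 0, "dy": -40, "dz": 30, "roll": 0, "hand": 0.3},
])

```text
time: 11.1
position: [577.1, -409.3, 408.0]
ee_rot: [139.3, 89.9, -40.6]
contact_force: [1.4, -0.6, -0.6]
opening: 64.5
```

```bash
python3 - <<'E'
from h import *
gp()
c=cap('top','t9'); z(c['img'],375,475,145,185,8,'t9z')
s=cap('side','s9'); z(s['img'],285,320,118,172,10,'s9z')
cv2.imwrite('pics/m9.png',np.vstack([cv2.imread('pics/t9z.png'),cv2.resize(cv2.imread('pics/s9z.png')[100:300],(800,457))])[:600])
for v in (432,432.4,432.8):print(needle_top(c,v-.5,163.1))
E
```

```text
grasp [ 577.43 -409.54  236.97]
t 11.1 pos [ 577.12 -409.27  407.97] jaw yaw deg -89.9 q [-39.7  14.   86.3  -0.   79.5  50.2] F [ 1.4 -0.6 -0.6] op 64.5 xdir [ 0.002 -0.002 -1.   ]
(np.float64(90.14121108681249), (1.44, np.float64(16.1)))
(np.float64(84.1166770914286), (1.33, np.float64(16.0)))
(np.float64(78.06057426277077), (1.23, np.float64(15.9)))
```

View pics/m9.png

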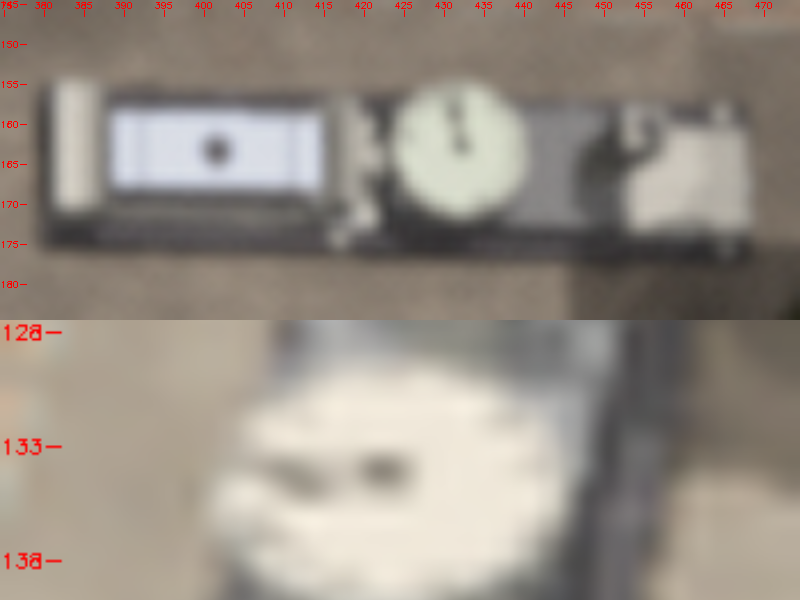

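```bash
python3 - <<'E'
from h import *
c=load('t9'); g=c['img'].mean(2).astype(np.float32)
print('cols',list(range(426,440)))
for r in range(154,168): print(r,g[r,426:440].astype(int))
# disc centroid of pale pixels
def disc(img,u0,u1,v0,v1):
    h=img[v0:v1,u0:u1].astype(int); m=((h[...,1]>h[...,2]+8)&(h[...,1]>165)).astype(np.uint8)
    m=cv2.morphologyEx(m,cv2.MORPH_CLOSE,np.ones((5,5)))
    cn=max(cv2.findContours(m,0,1)[0],key=cv2.contourArea); e=cv2.fitEllipse(cn); return e[0][0]+u0,e[0][1]+v0,e[1]
for n in('top0','t6','t9'):
    d=disc(load(n)['img'],415,455,148,180); print(n,d); print(needle_top(load(n),d[0],d[1]))
s=load('s9'); g=s['img'].mean(2)
for r in range(129,140): print(r,g[r,292:311].astype(int))
print(ndl(s,(301.3,134),(296,134.5)))
E
```

```text
cols [426, 427, 428, 429, 430, 431, 432, 433, 434, 435, 436, 437, 438, 439]
154 [126 125 125 128 132 134 134 134 130 124 123 123 120 118]
155 [125 133 139 143 149 151 154 159 156 147 135 125 121 120]
156 [127 148 160 162 163 163 167 183 187 175 157 137 121 118]
157 [144 166 178 181 172 162 169 194 204 196 177 153 132 118]
158 [172 187 195 195 178 154 162 193 207 203 191 176 158 136]
159 [192 201 206 206 186 156 160 194 209 209 202 195 182 162]
160 [199 208 212 210 198 174 171 197 211 212 208 203 194 178]
161 [195 208 212 214 205 184 170 191 209 213 212 208 201 188]
162 [196 208 213 214 208 183 158 178 205 213 212 210 201 189]
163 [206 210 213 213 207 185 158 171 201 213 212 209 201 189]
164 [212 213 213 213 210 200 187 192 206 212 214 210 202 188]
165 [211 215 214 213 213 211 207 209 212 212 213 209 201 192]
166 [202 214 213 213 213 213 213 212 213 213 212 208 200 189]
167 [192 207 213 213 214 214 213 213 213 212 209 205 197 180]
top0 (436.9992485046387, 163.27215576171875, (13.764701843261719, 20.39818572998047))
(np.float64(20.355573107112267), (0.18, np.float64(15.6)))
t6 (431.140
[... 511 characters left out ...]
5 168
 149]
132 [160 162 166 181 212 220 218 230 229 230 230 230 229 229 212 199 201 173
 147]
133 [159 160 166 180 205 220 222 224 221 219 220 226 229 229 229 227 211 183
 142]
134 [157 159 170 181 172 156 170 192 186 138 160 216 229 229 229 220 205 189
 139]
135 [159 155 189 221 213 181 161 187 204 187 191 223 230 229 229 229 225 190
 101]
136 [159 161 191 205 208 224 229 229 230 230 229 229 229 229 229 227 213 169
  91]
137 [160 164 168 178 185 203 226 229 230 229 229 229 230 229 228 215 177 125
  80]
138 [163 164 148 155 202 210 214 225 225 230 229 227 225 225 218 195 150  97
  74]
139 [166 166 146 119 154 190 208 202 205 224 224 211 199 199 168 129 112  92
  77]
(1.16, np.float64(18.5))
```

>>> move_arm([
  {"dx": 0, "dy": 40, "dz": -30, "roll": 0, "hand": 0.5},
  {"dx": 0, "dy": 40, "dz": -30, "roll": 0, "hand": 0.5},
  {"dx": 0, "dy": 10, "dz": -50, "roll": 0, "hand": 0.5},
  {"dx": 0, "dy": 0, "dz": -30, "roll": 0, "hand": 0.5},
  {"dx": 0, "dy": 0, "dz": -10, "roll": 0, "hand": 0.5},
  {"dx": 0, "dy": 0, "dz": 0, "roll": 0, "hand": 0.7},
  {"dx": 0, "dy": 0, "dz": 0, "roll": 0, "hand": 0.9},
  {"dx": 0, "dy": 0, "dz": 0, "roll": 0, "hand": 0.9},
  {"dx": 0, "dy": 0, "dz": 0, "roll": 0, "hand": 0.9},
  {"dx": 0, "dy": 0, "dz": 0, "roll": 0, "hand": 0.9},
])

```text
time: 12.2
position: [577.4, -319.9, 257.7]
ee_rot: [147.0, 89.8, -33.0]
contact_force: [0.1, -0.1, 2.4]
opening: 16.0
```

```bash
python3 - <<'E'
from h import *
gp()
E
```

```text
grasp [ 577.8  -320.18   86.67]
t 12.2 pos [ 577.37 -319.9   257.66] jaw yaw deg -90.05 q [-33.6  15.5  99.7   0.   64.6  56.4] F [ 0.1 -0.1  2.4] op 16.0 xdir [ 0.003 -0.002 -1.   ]
```

>>> move_arm([
  {"dx": 0, "dy": 1, "dz": 0, "roll": 0, "hand": 0.9},
  {"dx": 0, "dy": 1, "dz": 0, "roll": 0, "hand": 0.9},
  {"dx": 0, "dy": 0.5, "dz": 0, "roll": 0, "hand": 0.9},
  {"dx": 0, "dy": 0, "dz": 0, "roll": 0, "hand": 0.9},
  {"dx": 0, "dy": 0, "dz": 0, "roll": 0, "hand": 0.9},
])

```text
time: 12.7
position: [577.2, -319.1, 257.7]
ee_rot: [118.7, 89.6, -61.3]
contact_force: [0.4, -9.9, 1.9]
opening: 16.0
```

```bash
python3 - <<'E'
from h import *
gp()
E
```

```text
grasp [ 577.81 -320.12   86.66]
t 12.7 pos [ 577.23 -319.05  257.65] jaw yaw deg -90.06 q [-33.6  15.4  99.8  -0.2  64.4  56.6] F [ 0.4 -9.9  1.9] op 16.0 xdir [ 0.003 -0.006 -1.   ]
```

>>> move_arm([
  {"dx": 0, "dy": 0.4, "dz": 0, "roll": 0, "hand": 0.9},
  {"dx": 0, "dy": 0.4, "dz": 0, "roll": 0, "hand": 0.9},
  {"dx": 0, "dy": 0, "dz": 0, "roll": 0, "hand": 0.9},
  {"dx": 0, "dy": 0, "dz": 0, "roll": 0, "hand": 0.9},
])

```text
time: 13.1
position: [577.2, -318.7, 257.7]
ee_rot: [116.6, 89.5, -63.5]
contact_force: [0.6, -11.7, 1.1]
opening: 15.7
```

```bash
python3 - <<'E'
from h import *
gp()
E
```

```text
grasp [ 577.8  -319.92   86.68]
t 13.1 pos [ 577.18 -318.67  257.67] jaw yaw deg -90.06 q [-33.5  15.4  99.9  -0.3  64.4  56.6] F [  0.6 -11.7   1.1] op 15.7 xdir [ 0.004 -0.007 -1.   ]
```

>>> move_arm([
  {"dx": 0, "dy": 0.4, "dz": 0, "roll": 0, "hand": 0.9},
  {"dx": 0, "dy": 0, "dz": 0, "roll": 0, "hand": 0.9},
  {"dx": 0, "dy": 0, "dz": 0, "roll": 0, "hand": 0.9},
])

```text
time: 13.4
position: [577.2, -318.3, 257.7]
ee_rot: [116.5, 89.5, -63.5]
contact_force: [1.2, -12.6, 1.1]
opening: 16.1
```

```bash
python3 - <<'E'
from h import *
gp()
E
```

```text
grasp [ 577.82 -319.61   86.66]
t 13.4 pos [ 577.18 -318.33  257.66] jaw yaw deg -90.06 q [-33.5  15.3  99.9  -0.3  64.3  56.7] F [  1.2 -12.6   1.1] op 16.1 xdir [ 0.004 -0.007 -1.   ]
```

>>> move_arm([
  {"dx": 0, "dy": -1, "dz": 0, "roll": 0, "hand": 0.9},
  {"dx": 0, "dy": -1, "dz": 0, "roll": 0, "hand": 0.9},
  {"dx": 0, "dy": -1, "dz": 0, "roll": 0, "hand": 0.9},
  {"dx": 0, "dy": -0.6, "dz": 0, "roll": 0, "hand": 0.9},
  {"dx": 0, "dy": 0, "dz": 0, "roll": 0, "hand": 0.9},
  {"dx": 0, "dy": 0, "dz": 0, "roll": 0, "hand": 0.9},
])

```text
time: 14.0
position: [577.4, -319.5, 257.6]
ee_rot: [151.3, 89.9, -28.8]
contact_force: [-0.9, -1.4, 6.7]
opening: 16.0
```

```bash
python3 - <<'E'
from h import *
gp()
E
```

```text
grasp [ 577.81 -319.71   86.63]
t 14.0 pos [ 577.44 -319.51  257.63] jaw yaw deg -90.03 q [-33.6  15.5  99.7   0.   64.7  56.4] F [-0.9 -1.4  6.7] op 16.0 xdir [ 0.002 -0.001 -1.   ]
```

>>> move_arm([
  {"dx": 0, "dy": 0, "dz": 0, "roll": 0, "hand": 0.7},
  {"dx": 0, "dy": 0, "dz": 0, "roll": 0, "hand": 0.5},
  {"dx": 0, "dy": 0, "dz": 0, "roll": 0, "hand": 0.4},
  {"dx": 0, "dy": 0, "dz": 10, "roll": 0, "hand": 0.3},
  {"dx": 0, "dy": 0, "dz": 30, "roll": 0.1, "hand": 0.0},
  {"dx": 0, "dy": -10, "dz": 50, "roll": 0.14, "hand": 0.0},
  {"dx": 0, "dy": -40, "dz": 30, "roll": 0.14, "hand": 0.0},
  {"dx": 0, "dy": -40, "dz": 30, "roll": 0.14, "hand": 0.0},
])

```text
time: 14.8
position: [577.1, -409.1, 408.0]
ee_rot: [115.1, 89.9, -34.6]
contact_force: [1.0, -0.4, -0.4]
opening: 74.6
```

```bash
python3 - <<'E'
from h import *
gp()
c=cap('top','t10'); z(c['img'],375,475,145,185,8,'t10z')
s=cap('side','s10'); z(s['img'],285,320,118,172,10,'s10z')
cv2.imwrite('pics/m10.png',np.vstack([cv2.imread('pics/t10z.png'),cv2.resize(cv2.imread('pics/s10z.png')[100:300],(800,457))])[:600])
g=c['img'].mean(2)
for r in range(155,166): print(r,g[r,426:440].astype(int))
g=s['img'].mean(2)
for r in range(131,138): print(r,g[r,292:306].astype(int))
E
```

```text
grasp [ 577.45 -409.35  236.99]
t 14.8 pos [ 577.13 -409.13  407.99] jaw yaw deg -59.77 q [-39.7  14.   86.3   0.   79.5  20.1] F [ 1.  -0.4 -0.4] op 74.6 xdir [ 0.002 -0.001 -1.   ]
155 [124 134 143 151 158 160 156 157 153 140 132 126 120 120]
156 [129 150 173 178 178 176 169 182 181 168 153 136 121 117]
157 [146 174 195 199 195 179 172 193 202 194 179 156 132 115]
158 [175 195 207 211 204 182 171 196 209 207 200 185 159 129]
159 [195 206 213 213 207 184 173 196 211 213 209 198 179 156]
160 [203 212 213 211 207 184 173 196 211 212 210 202 190 173]
161 [209 212 212 213 206 185 167 191 210 213 211 204 196 181]
162 [211 213 213 213 204 178 155 176 203 212 211 207 197 185]
163 [213 212 212 212 206 180 156 171 201 212 213 207 196 185]
164 [212 213 213 213 208 197 184 192 207 212 210 204 192 183]
165 [206 213 214 213 211 209 206 208 211 213 212 207 195 182]
131 [163 165 166 164 171 189 212 230 229 229 229 229 229 219]
132 [160 161 165 181 209 216 218 229 229 229 229 229 229 229]
133 [159 160 166 181 190 205 220 221 222 218 220 227 229 229]
134 [158 158 170 182 181 179 181 194 192 147 161 213 229 229]
135 [158 152 188 220 226 229 229 230 219 187 177 212 229 229]
136 [159 155 182 202 212 230 229 229 229 229 230 230 229 230]
137 [161 164 172 179 205 226 226 230 229 229 230 229 229 230]
```

View pics/m10.png

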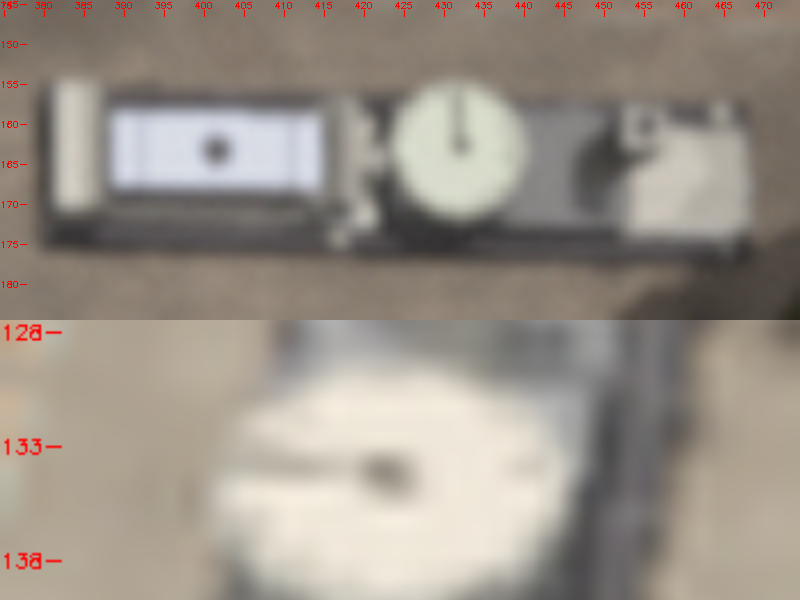

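>>> move_arm([
  {"dx": 0, "dy": 26, "dz": 0, "roll": 0.13, "hand": 0},
  {"dx": 0, "dy": 30, "dz": 0, "roll": 0.13, "hand": 0},
  {"dx": 0, "dy": 30, "dz": 0, "roll": 0.13, "hand": 0},
  {"dx": 0, "dy": 30, "dz": 0, "roll": 0.13, "hand": 0},
  {"dx": 1, "dy": 30, "dz": 0, "roll": 0.13, "hand": 0},
  {"dx": 0, "dy": 30, "dz": 0, "roll": 0.13, "hand": 0},
  {"dx": 0, "dy": 30, "dz": 0, "roll": 0.13, "hand": 0},
  {"dx": 0, "dy": 25, "dz": 0, "roll": 0.13, "hand": 0},
  {"dx": 0, "dy": 15, "dz": 0, "roll": 0.003, "hand": 0},
  {"dx": 0, "dy": 0, "dz": 0, "roll": 0, "hand": 0},
])

```text
time: 15.9
position: [577.7, -161.2, 404.4]
ee_rot: [-127.0, 90.0, 142.6]
contact_force: [0.5, 0.2, 0.2]
opening: 94.8
```

```bash
python3 - <<'E'
from h import *
gp()
for n in('t10','t9'):
    c=load(n); g=c['img'].astype(int); m=((g[...,2]>g[...,0]+6)&(g.mean(2)>185)).astype(np.uint8); m[:,:380]=0;m[:,425:]=0;m[:150]=0;m[178:]=0
    m=cv2.morphologyEx(m,cv2.MORPH_CLOSE,np.ones((5,5)))
    cn=max(cv2.findContours(m,0,1)[0],key=cv2.contourArea); r=cv2.minAreaRect(cn); b=plane(c,cv2.boxPoints(r),52); print(r,b.round(1),b.mean(0))
E
```

```text
grasp [ 577.63 -161.09  233.39]
t 15.9 pos [ 577.75 -161.18  404.39] jaw yaw deg -0.49 q [-20.7   0.8 101.2   0.   78.  -20.2] F [0.5 0.2 0.2] op 94.8 xdir [-0.001  0.001 -1.   ]
((401.5, 163.0), (8.0, 25.0), 90.0) [[ 591.5 -124.5   52. ]
 [ 592.4 -203.3   52. ]
 [ 566.7 -202.6   52. ]
 [ 565.9 -124.    52. ]] [ 579.0997115  -163.61782664   52.        ]
((401.5, 163.0), (8.0, 25.0), 90.0) [[ 591.5 -124.5   52. ]
 [ 592.4 -203.3   52. ]
 [ 566.7 -202.6   52. ]
 [ 565.9 -124.    52. ]] [ 579.0997115  -163.61782664   52.        ]
```

>>> move_arm([
  {"dx": 0.7, "dy": -2, "dz": -20, "roll": 0.008, "hand": 0},
  {"dx": 0, "dy": 0, "dz": -35, "roll": 0, "hand": 0},
  {"dx": 0, "dy": 0, "dz": -40, "roll": 0, "hand": 0},
  {"dx": 0, "dy": 0, "dz": -35, "roll": 0, "hand": 0},
  {"dx": 0, "dy": 0, "dz": -25, "roll": 0, "hand": 0},
  {"dx": 0, "dy": 0, "dz": -20, "roll": 0, "hand": 0},
  {"dx": 0, "dy": 0, "dz": -12, "roll": 0, "hand": 0},
  {"dx": 0, "dy": 0, "dz": -3, "roll": 0, "hand": 0.2},
  {"dx": 0, "dy": 0, "dz": 0, "roll": 0, "hand": 0.4},
  {"dx": 0, "dy": 0, "dz": 0, "roll": 0, "hand": 0.5},
], force=10)

```text
time: 16.9
position: [579.2, -165.5, 216.2]
ee_rot: [67.4, 89.9, -22.6]
contact_force: [-1.3, -0.3, 0.3]
opening: 76.2
```

```bash
python3 - <<'E'
from h import *
gp()
E
```

```text
grasp [ 579.6  -165.64   45.2 ]
t 16.9 pos [ 579.23 -165.48  216.2 ] jaw yaw deg -0.04 q [-21.   11.9 108.6  -0.   59.4 -21. ] F [-1.3 -0.3  0.3] op 76.2 xdir [ 0.002 -0.001 -1.   ]
```

>>> move_arm([
  {"dx": -0.8, "dy": 1.5, "dz": 0, "roll": 0, "hand": 0.6},
  {"dx": 0, "dy": 0, "dz": 0, "roll": 0, "hand": 0.8},
  {"dx": 0, "dy": 0, "dz": 0, "roll": 0, "hand": 0.8},
  {"dx": 0, "dy": 0, "dz": 0, "roll": 0, "hand": 0.8},
  {"dx": 0, "dy": 0, "dz": 0, "roll": 0, "hand": 0.8},
  {"dx": 0, "dy": 0, "dz": 0, "roll": 0, "hand": 0.8},
  {"dx": 0, "dy": 0, "dz": 0, "roll": 0, "hand": 0.8},
  {"dx": 0, "dy": 0, "dz": 0, "roll": 0, "hand": 0.8},
])

```text
time: 17.7
position: [577.9, -163.6, 214.8]
ee_rot: [97.5, 90.0, 7.5]
contact_force: [1.3, 0.4, -0.6]
opening: 30.2
```

```bash
python3 - <<'E'
from h import *
gp()
E
```

```text
grasp [ 578.   -163.55   43.84]
t 17.7 pos [ 577.93 -163.56  214.84] jaw yaw deg -0.01 q [-20.9  11.8 108.9   0.   59.3 -20.9] F [ 1.3  0.4 -0.6] op 30.2 xdir [ 0.  0. -1.]
```

>>> move_arm([
  {"dx": 0, "dy": 0, "dz": 0, "roll": 0, "hand": 0.8},
  {"dx": 0, "dy": 0, "dz": 2, "roll": 0, "hand": 0.8},
  {"dx": 0, "dy": 0, "dz": 4, "roll": 0, "hand": 0.8},
  {"dx": 0, "dy": 0, "dz": 5, "roll": 0, "hand": 0.8},
  {"dx": 0, "dy": 0, "dz": 5, "roll": 0, "hand": 0.8},
  {"dx": 0, "dy": 0, "dz": 5, "roll": 0, "hand": 0.8},
  {"dx": 0, "dy": 0, "dz": 8, "roll": 0, "hand": 0.8},
  {"dx": 0, "dy": 0, "dz": 12, "roll": 0, "hand": 0.8},
  {"dx": 0, "dy": 0, "dz": 20, "roll": 0, "hand": 0.8},
  {"dx": 0, "dy": 0, "dz": 30, "roll": 0, "hand": 0.8},
], force=35)

```text
time: 18.7
position: [577.5, -163.1, 306.5]
ee_rot: [-131.6, 89.9, 138.5]
contact_force: [0.5, 0.0, -2.7]
opening: 29.9
```

```bash
python3 - <<'E'
from h import *
gp()
s=cap('side','s11'); z(s['img'],240,340,60,185,5,'s11z')
c=cap('top','t11'); z(c['img'],360,480,135,190,6,'t11z')
E
```

```text
grasp [ 577.26 -162.86  135.47]
t 18.7 pos [ 577.53 -163.1   306.46] jaw yaw deg 0.02 q [-20.9   5.5 106.1   0.   68.5 -20.9] F [ 0.5  0.  -2.7] op 29.9 xdir [-0.002  0.001 -1.   ]
```

View pics/s11z.png

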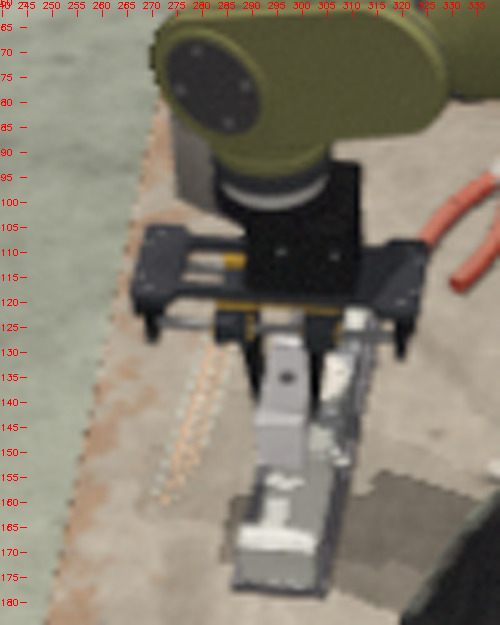

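View pics/t11z.png

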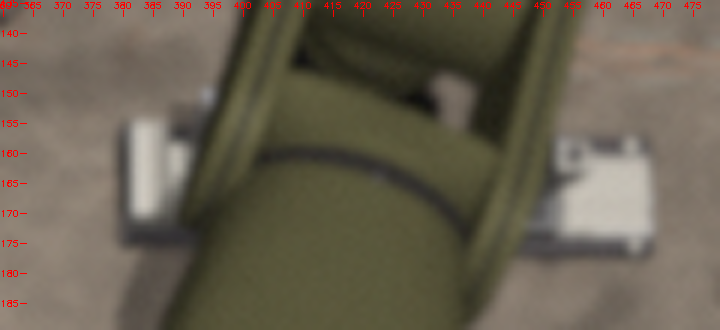

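>>> move_arm([
  {"dx": 4, "dy": 20, "dz": 10, "roll": 0, "hand": 0.8},
  {"dx": 9, "dy": 33, "dz": 0, "roll": 0, "hand": 0.8},
  {"dx": 9, "dy": 33, "dz": 0, "roll": 0, "hand": 0.8},
  {"dx": 9, "dy": 33, "dz": 0, "roll": 0, "hand": 0.8},
  {"dx": 9, "dy": 33, "dz": 0, "roll": 0, "hand": 0.8},
  {"dx": 9, "dy": 33, "dz": 0, "roll": 0, "hand": 0.8},
  {"dx": 9, "dy": 33, "dz": 0, "roll": 0, "hand": 0.8},
  {"dx": 9, "dy": 30, "dz": 0, "roll": 0, "hand": 0.8},
  {"dx": 7, "dy": 22, "dz": -10, "roll": 0, "hand": 0.8},
  {"dx": 0, "dy": 12, "dz": -20, "roll": 0, "hand": 0.8},
])

```text
time: 19.8
position: [653.0, 120.7, 287.4]
ee_rot: [105.4, 89.7, 15.5]
contact_force: [-0.0, -0.3, -1.7]
opening: 29.9
```

>>> move_arm([
  {"dx": 0, "dy": 0, "dz": -20, "roll": 0, "hand": 0.8},
  {"dx": 0, "dy": 0, "dz": -20, "roll": 0, "hand": 0.8},
  {"dx": 0, "dy": 0, "dz": -15, "roll": 0, "hand": 0.8},
  {"dx": 0, "dy": 0, "dz": -8, "roll": 0, "hand": 0.8},
  {"dx": 0, "dy": 0, "dz": 0, "roll": 0, "hand": 0.8},
  {"dx": 0, "dy": 0, "dz": 0, "roll": 0, "hand": 0.8},
])

```text
time: 20.4
position: [652.2, 118.4, 223.5]
ee_rot: [99.4, 89.9, 9.4]
contact_force: [-0.0, 0.8, -2.7]
opening: 30.0
```

```bash
python3 - <<'E'
from h import *
gp()
E
```

```text
grasp [652.39 118.4   52.46]
t 20.4 pos [652.2  118.37 223.46] jaw yaw deg -0.01 q [  5.6  18.1 100.2   0.   61.7   5.7] F [-0.   0.8 -2.7] op 30.0 xdir [ 0.001  0.    -1.   ]
```

>>> move_arm([
  {"dx": 0, "dy": 0, "dz": -5, "roll": 0, "hand": 0.8},
  {"dx": 0, "dy": 0, "dz": -4, "roll": 0, "hand": 0.8},
  {"dx": 0, "dy": 0, "dz": -2, "roll": 0, "hand": 0.8},
  {"dx": 0, "dy": 0, "dz": -1, "roll": 0, "hand": 0.8},
  {"dx": 0, "dy": 0, "dz": -0.8, "roll": 0, "hand": 0.8},
  {"dx": 0, "dy": 0, "dz": -0.8, "roll": 0, "hand": 0.8},
  {"dx": 0, "dy": 0, "dz": -0.8, "roll": 0, "hand": 0.8},
  {"dx": 0, "dy": 0, "dz": 0, "roll": 0, "hand": 0.8},
])

```text
time: 21.2
position: [652.0, 118.5, 208.8]
ee_rot: [91.1, 90.0, 1.1]
contact_force: [-0.7, -0.3, -0.0]
opening: 29.5
```

```bash
python3 - <<'E'
from h import *
gp()
E
```

```text
grasp [652.01 118.46  37.85]
t 21.2 pos [651.97 118.46 208.85] jaw yaw deg 0.0 q [  5.7  19.1 100.5  -0.   60.4   5.7] F [-0.7 -0.3 -0. ] op 29.5 xdir [ 0.  0. -1.]
```

>>> move_arm([
  {"dx": 0, "dy": 0, "dz": -0.3, "roll": 0, "hand": 0.8},
  {"dx": 0, "dy": 0, "dz": 0, "roll": 0, "hand": 0.6},
  {"dx": 0, "dy": 0, "dz": 0, "roll": 0, "hand": 0.4},
  {"dx": 0, "dy": 0, "dz": 0, "roll": 0, "hand": 0.3},
  {"dx": 0, "dy": 0, "dz": 5, "roll": 0, "hand": 0.3},
  {"dx": 0, "dy": 0, "dz": 30, "roll": 0, "hand": 0.1},
  {"dx": 0, "dy": 0, "dz": 50, "roll": 0, "hand": 0},
  {"dx": -20, "dy": 20, "dz": 50, "roll": -0.13, "hand": 0},
  {"dx": -30, "dy": 20, "dz": 40, "roll": -0.14, "hand": 0},
  {"dx": -30, "dy": 20, "dz": 0, "roll": -0.14, "hand": 0},
])

```text
time: 22.2
position: [577.5, 175.0, 382.3]
ee_rot: [126.3, 89.2, 12.4]
contact_force: [1.3, 0.8, 1.0]
opening: 93.7
```

>>> move_arm([
  {"dx": -30, "dy": 20, "dz": 0, "roll": -0.14, "hand": 0},
  {"dx": -30, "dy": 20, "dz": 0, "roll": -0.14, "hand": 0},
  {"dx": -30, "dy": 20, "dz": 0, "roll": -0.14, "hand": 0},
  {"dx": -26, "dy": 15, "dz": 0, "roll": -0.14, "hand": 0},
  {"dx": 0, "dy": 0, "dz": 0, "roll": -0.14, "hand": 0},
])

```text
time: 22.7
position: [458.0, 250.9, 374.1]
ee_rot: [-105.4, 90.0, 100.9]
contact_force: [0.3, 0.5, 0.1]
opening: 95.0
```

```bash
python3 - <<'E'
from h import *
gp()
s=cap('side','s12'); z(s['img'],200,340,200,300,5,'s12z')
c=cap('top','t12'); z(c['img'],240,480,110,225,3.3,'t12z')
E
```

```text
grasp [457.98 250.98 203.1 ]
t 22.7 pos [458.01 250.85 374.1 ] jaw yaw deg -63.74 q [ 22.8  -8.1 112.6   0.   75.5  86.5] F [0.3 0.5 0.1] op 95.0 xdir [-0.     0.001 -1.   ]
```

View pics/s12z.png

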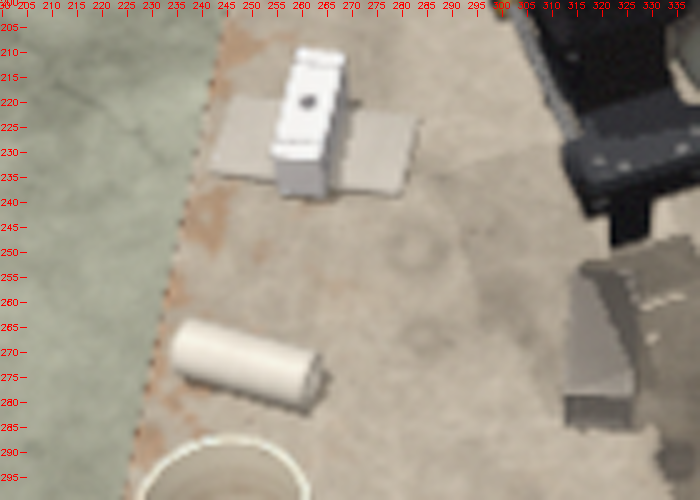

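View pics/t12z.png

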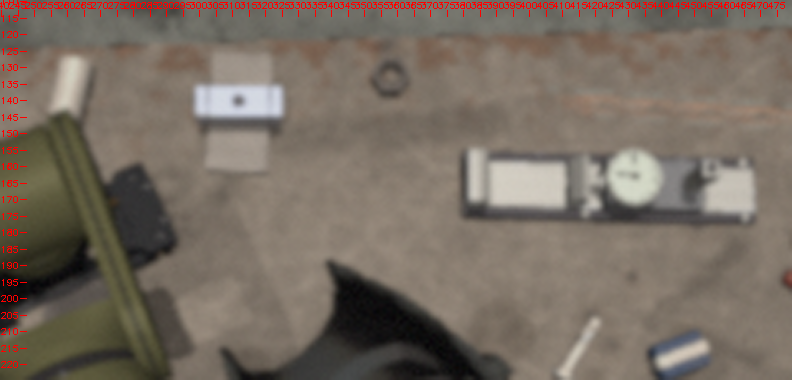

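```bash
python3 - <<'E'
from h import *
c=load('top0'); g=cv2.GaussianBlur(c['img'].mean(2).astype(np.float32),(1,5),0)
for r in (197,199,201,203,205):
    p=g[r]; print(r,p[248:260].astype(int),p[275:288].astype(int))
s=load('side0'); 
P=np.array([[420,222],[492,222],[490,345],[413,342]])/5+[229.6,209.6]
p=plane(s,P,40);print(p,p.mean(0))
E
```

```text
197 [127 127 128 127 123 114 107 104 103 102 100  98] [ 95  94  97  96  94  90  97 108 117 120 120 118 118]
199 [125 125 125 124 121 112 103  98  96  95  95  94] [ 94  94  95  97  98  94  95 106 116 119 120 120 121]
201 [125 123 122 122 119 110 101  96  94  95  94  93] [ 94  95  94  96  97  92  96 107 116 120 121 122 123]
203 [127 127 125 124 119 108 100  93  92  93  93  93] [ 94  95  95  95  95  91  95 106 117 119 120 120 120]
205 [129 128 127 125 118 106  98  93  92  93  93  93] [ 93  93  94  95  93  86  88 100 112 117 119 120 120]
[[476.60900311 222.89477379  40.        ]
 [435.08197227 218.51447473  40.        ]
 [427.63935923 300.74427078  40.        ]
 [470.7453507  303.37552772  40.        ]] [452.51892133 261.38226176  40.        ]
```

```bash
python3 - <<'E'
from h import *
c=load('top0')
print(plane(c,[[253.0,201.5],[280.3,201.],[281.9,201]],40),plane(c,[[281.9,201]],0))
g=c['img'].mean(2)
for u in (258,264,270,276): print(u,g[190:215,u].astype(int))
E
```

```text
[[455.62444689 298.36004724  40.        ]
 [457.86642358 213.49093863  40.        ]
 [457.90550942 208.52318654  40.        ]] [[463.56799331 212.43128756   0.        ]]
258 [122 123 124 125 120 114 105  98  95  95  94  93  95  92  93  93  93  90
  70  61  78  98 117 125 124]
264 [118 117 116 116 113 107  98  96  92  93  92  93  92  94  94  95  97  92
  67  62  75  92 111 115 114]
270 [108 114 110 110 109 104 101  95  93  93  91  93  94  95  98  95  93  85
  65  61  77  96 115 122 118]
276 [114 120 123 120 111  99  96  93  94  94  94  96  94  96  95  95  93  78
  62  69  86 109 117 116 114]
```

>>> move_arm([
  {"dx": -1.5, "dy": 4.5, "dz": -20, "roll": -0.13, "hand": 0},
  {"dx": 0, "dy": 0, "dz": -30, "roll": -0.13, "hand": 0},
  {"dx": 0, "dy": 0, "dz": -30, "roll": -0.13, "hand": 0},
  {"dx": 0, "dy": 0, "dz": -25, "roll": -0.026, "hand": 0},
  {"dx": 0, "dy": 0, "dz": -15, "roll": 0, "hand": 0},
  {"dx": 0, "dy": 0, "dz": -5, "roll": 0, "hand": 0},
  {"dx": 0, "dy": 0, "dz": 0, "roll": 0, "hand": 0},
  {"dx": 0, "dy": 0, "dz": 0, "roll": 0, "hand": 0},
])

```text
time: 23.6
position: [459.8, 254.1, 250.2]
ee_rot: [-159.2, 89.9, 23.4]
contact_force: [-0.3, 0.0, 0.9]
opening: 94.7
```

```bash
python3 - <<'E'
from h import *
gp()
s=cap('side','s13'); z(s['img'],270,370,190,300,5,'s13z')
E
```

```text
grasp [460.2  254.28  79.18]
t 23.6 pos [459.82 254.12 250.18] jaw yaw deg -87.4 q [ 23.1  -0.  117.8   0.   62.1 110.5] F [-0.3  0.   0.9] op 94.7 xdir [ 0.002  0.001 -1.   ]
```

View pics/s13z.png

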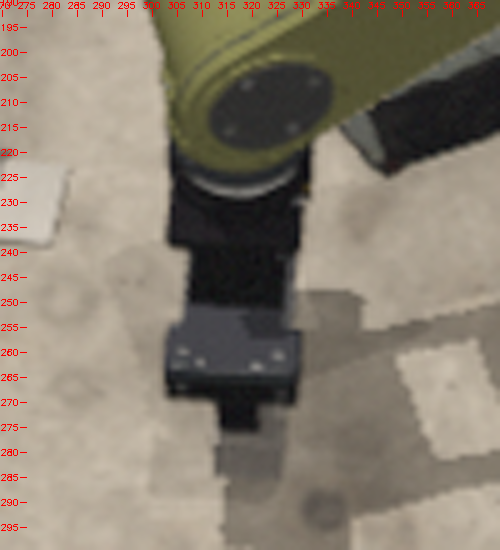

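>>> move_arm([
  {"dx": -3.5, "dy": 1, "dz": 0, "roll": 0, "hand": 0},
  {"dx": 0, "dy": 0, "dz": -6, "roll": 0, "hand": 0},
  {"dx": 0, "dy": 0, "dz": -6, "roll": 0, "hand": 0},
  {"dx": 0, "dy": 0, "dz": -4, "roll": 0, "hand": 0},
  {"dx": 0, "dy": 0, "dz": -4, "roll": 0, "hand": 0},
  {"dx": 0, "dy": 0, "dz": -3, "roll": 0, "hand": 0},
  {"dx": 0, "dy": 0, "dz": 0, "roll": 0, "hand": 0},
])

```text
time: 24.35
position: [455.4, 254.8, 225.0]
ee_rot: [21.3, 89.9, -156.1]
contact_force: [-0.3, -0.6, 1.0]
opening: 95.4
```

```bash
python3 - <<'E'
from h import *
gp()
E
```

```text
grasp [455.15 254.73  53.99]
t 24.35 pos [455.36 254.82 224.99] jaw yaw deg -87.44 q [ 23.3   1.6 118.9  -0.   59.5 110.8] F [-0.3 -0.6  1. ] op 95.4 xdir [-0.001 -0.001 -1.   ]
```

>>> move_arm([
  {"dx": 0.5, "dy": 0.5, "dz": -6, "roll": 0, "hand": 0},
  {"dx": 0.5, "dy": 0, "dz": -6, "roll": 0, "hand": 0},
  {"dx": 0, "dy": 0, "dz": -6, "roll": 0, "hand": 0},
  {"dx": 0, "dy": 0, "dz": 0, "roll": 0, "hand": 0},
  {"dx": 0, "dy": 0, "dz": 0, "roll": 0, "hand": 0.3},
  {"dx": 0, "dy": 0, "dz": 0, "roll": 0, "hand": 0.3},
  {"dx": 0, "dy": 0, "dz": 0, "roll": 0, "hand": 0.3},
  {"dx": 0, "dy": 0, "dz": 0, "roll": 0, "hand": 0.3},
  {"dx": 0, "dy": 0, "dz": 0, "roll": 0, "hand": 0.3},
], force=10)

```text
time: 25.25
position: [456.6, 255.5, 207.8]
ee_rot: [-135.3, 90.0, 47.2]
contact_force: [0.9, 0.1, -1.7]
opening: 84.9
```

```bash
python3 - <<'E'
from h import *
gp()
E
```

```text
grasp [456.62 255.51  36.83]
t 25.25 pos [456.58 255.47 207.83] jaw yaw deg -87.44 q [ 23.3   3.3 119.2   0.   57.5 110.8] F [ 0.9  0.1 -1.7] op 84.9 xdir [ 0.  0. -1.]
```

>>> move_arm([
  {"dx": 0, "dy": 0, "dz": 0, "roll": 0, "hand": 0},
  {"dx": 0, "dy": 0, "dz": 0, "roll": 0, "hand": 0},
  {"dx": 0, "dy": 0, "dz": 0, "roll": 0, "hand": 0},
  {"dx": 0, "dy": 0, "dz": 5, "roll": 0, "hand": 0},
  {"dx": 0, "dy": 0, "dz": 15, "roll": 0, "hand": 0},
  {"dx": 0, "dy": 0, "dz": 20, "roll": 0, "hand": 0},
  {"dx": 0, "dy": 0, "dz": 0, "roll": 0.143, "hand": 0},
  {"dx": 0, "dy": 0, "dz": 0, "roll": 0.143, "hand": 0},
  {"dx": 0, "dy": 0, "dz": 0, "roll": 0.143, "hand": 0},
  {"dx": 0, "dy": 0, "dz": 0, "roll": 0.143, "hand": 0},
])

```text
time: 26.25
position: [456.8, 255.6, 249.4]
ee_rot: [167.0, 89.9, 22.7]
contact_force: [-0.9, 1.0, 0.3]
opening: 94.9
```

>>> move_arm([
  {"dx": 0, "dy": 0, "dz": 0, "roll": 0.143, "hand": 0},
  {"dx": 0, "dy": 0, "dz": 0, "roll": 0.143, "hand": 0},
  {"dx": 0, "dy": 0, "dz": 0, "roll": 0.143, "hand": 0},
  {"dx": 0, "dy": 0, "dz": 0, "roll": 0.143, "hand": 0},
  {"dx": 0, "dy": 0, "dz": 0, "roll": 0.143, "hand": 0},
  {"dx": 0, "dy": 0, "dz": 0, "roll": 0.143, "hand": 0},
  {"dx": 0, "dy": 0, "dz": 0, "roll": 0.141, "hand": 0},
  {"dx": 0, "dy": 0, "dz": 0, "roll": 0, "hand": 0},
  {"dx": 0, "dy": 0, "dz": 0, "roll": 0, "hand": 0},
])

```text
time: 27.15
position: [456.8, 255.5, 248.8]
ee_rot: [110.7, 89.9, 23.1]
contact_force: [-0.4, -0.6, 0.1]
opening: 95.0
```

```bash
python3 - <<'E'
from h import *
gp()
E
```

```text
grasp [457.01 255.62  77.77]
t 27.15 pos [456.79 255.52 248.77] jaw yaw deg 2.41 q [ 23.3  -0.2 118.1  -0.   62.   20.9] F [-0.4 -0.6  0.1] op 95.0 xdir [ 0.001  0.001 -1.   ]
```

>>> move_arm([
  {"dx": 0, "dy": 0, "dz": -12, "roll": 0.003, "hand": 0},
  {"dx": 0, "dy": 0, "dz": -14, "roll": 0, "hand": 0},
  {"dx": 0, "dy": 0, "dz": -12, "roll": 0, "hand": 0},
  {"dx": 0, "dy": 0, "dz": -8, "roll": 0, "hand": 0},
  {"dx": 0, "dy": 0, "dz": -3, "roll": 0, "hand": 0},
  {"dx": 0, "dy": 0, "dz": 0, "roll": 0, "hand": 0.3},
  {"dx": 0, "dy": 0, "dz": 0, "roll": 0, "hand": 0.5},
  {"dx": 0, "dy": 0, "dz": 0, "roll": 0, "hand": 0.7},
  {"dx": 0, "dy": 0, "dz": 0, "roll": 0, "hand": 0.7},
])

```text
time: 28.05
position: [456.9, 255.6, 199.4]
ee_rot: [111.1, 89.9, 23.8]
contact_force: [-0.4, -0.1, -1.2]
opening: 68.8
```

>>> move_arm([
  {"dx": 0, "dy": 0, "dz": 0, "roll": 0, "hand": 0.7},
  {"dx": 0, "dy": 0, "dz": 0, "roll": 0, "hand": 0.7},
  {"dx": 0, "dy": 0, "dz": 0, "roll": 0, "hand": 0.7},
  {"dx": 0, "dy": 0, "dz": 0, "roll": 0, "hand": 0.7},
  {"dx": 0, "dy": 0, "dz": 0, "roll": 0, "hand": 0.7},
])

```text
time: 28.55
position: [456.6, 255.4, 198.8]
ee_rot: [-93.6, 90.0, 179.2]
contact_force: [-0.5, -0.2, 0.4]
opening: 40.1
```

```bash
python3 - <<'E'
from h import *
gp()
E
```

```text
grasp [456.55 255.42  27.78]
t 28.55 pos [456.55 255.42 198.78] jaw yaw deg 2.75 q [ 23.3   4.1 119.4   0.   56.5  20.6] F [-0.5 -0.2  0.4] op 40.1 xdir [-0.  0. -1.]
```

>>> move_arm([
  {"dx": 0, "dy": 0, "dz": 0, "roll": 0, "hand": 0.7},
  {"dx": 0, "dy": 0, "dz": 3, "roll": 0, "hand": 0.7},
  {"dx": 0, "dy": 0, "dz": 10, "roll": 0, "hand": 0.7},
  {"dx": 0, "dy": 0, "dz": 25, "roll": -0.016, "hand": 0.7},
  {"dx": 0, "dy": 0, "dz": 40, "roll": -0.016, "hand": 0.7},
  {"dx": 10, "dy": 0, "dz": 40, "roll": -0.016, "hand": 0.7},
  {"dx": 25, "dy": 0, "dz": 35, "roll": 0, "hand": 0.7},
  {"dx": 35, "dy": -10, "dz": 20, "roll": 0, "hand": 0.7},
  {"dx": 35, "dy": -20, "dz": 0, "roll": 0, "hand": 0.7},
  {"dx": 16, "dy": -35, "dz": 0, "roll": 0, "hand": 0.7},
], force=35)

```text
time: 29.55
position: [579.5, 190.6, 373.7]
ee_rot: [107.6, 89.8, 17.7]
contact_force: [0.6, 0.8, -3.6]
opening: 39.8
```

>>> move_arm([
  {"dx": 0, "dy": -40, "dz": 0, "roll": 0, "hand": 0.7},
  {"dx": 0, "dy": -40, "dz": 0, "roll": 0, "hand": 0.7},
  {"dx": 0, "dy": -40, "dz": 0, "roll": 0, "hand": 0.7},
  {"dx": 0, "dy": -40, "dz": 0, "roll": 0, "hand": 0.7},
  {"dx": 0, "dy": -40, "dz": 0, "roll": 0, "hand": 0.7},
  {"dx": 0, "dy": -40, "dz": 0, "roll": 0, "hand": 0.7},
  {"dx": 0, "dy": -40, "dz": 0, "roll": 0, "hand": 0.7},
  {"dx": 0, "dy": -40, "dz": 0, "roll": 0, "hand": 0.7},
  {"dx": 0, "dy": -25, "dz": -10, "roll": 0, "hand": 0.7},
  {"dx": 0, "dy": -10, "dz": -20, "roll": 0, "hand": 0.7},
])

```text
time: 30.55
position: [577.8, -167.3, 343.9]
ee_rot: [61.6, 89.7, -28.5]
contact_force: [-0.4, 0.5, -3.0]
opening: 40.0
```

```bash
python3 - <<'E'
from h import *
gp()
E
```

```text
grasp [ 578.45 -167.65  172.94]
t 30.55 pos [ 577.75 -167.28  343.94] jaw yaw deg -0.16 q [-21.3   3.6 104.3  -0.   71.8 -21.1] F [-0.4  0.5 -3. ] op 40.0 xdir [ 0.004 -0.002 -1.   ]
```

>>> move_arm([
  {"dx": 0, "dy": 1, "dz": -25, "roll": 0, "hand": 0.7},
  {"dx": 0, "dy": 0, "dz": -25, "roll": 0, "hand": 0.7},
  {"dx": 0, "dy": 0, "dz": -18, "roll": 0, "hand": 0.7},
  {"dx": 0, "dy": 0, "dz": -10, "roll": 0, "hand": 0.7},
  {"dx": 0, "dy": 0, "dz": -4, "roll": 0, "hand": 0.7},
  {"dx": 0, "dy": 0, "dz": 0, "roll": 0, "hand": 0.7},
  {"dx": 0, "dy": 0, "dz": 0, "roll": 0, "hand": 0.7},
  {"dx": 0, "dy": 0, "dz": 0, "roll": 0, "hand": 0.7},
])

```text
time: 31.35
position: [578.1, -163.7, 261.2]
ee_rot: [68.9, 89.9, -21.1]
contact_force: [0.1, 0.6, -3.0]
opening: 40.0
```

```bash
python3 - <<'E'
from h import *
gp()
s=cap('side','s14'); z(s['img'],260,350,90,185,6,'s14z')
E
```

```text
grasp [ 578.45 -163.83   90.23]
t 31.35 pos [ 578.07 -163.68  261.23] jaw yaw deg 0.01 q [-20.9   8.4 107.7  -0.   63.8 -20.9] F [ 0.1  0.6 -3. ] op 40.0 xdir [ 0.002 -0.001 -1.   ]
```

View pics/s14z.png

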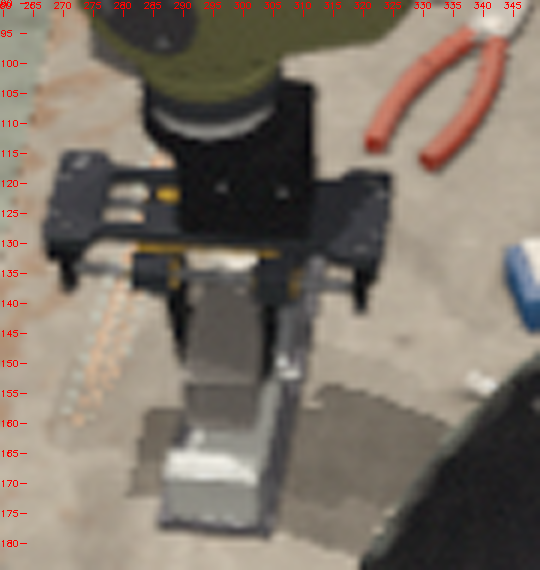

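>>> move_arm([
  {"dx": -0.3, "dy": -1.8, "dz": -3, "roll": 0, "hand": 0.7},
  {"dx": 0, "dy": 0, "dz": -4, "roll": 0, "hand": 0.7},
  {"dx": 0, "dy": 0, "dz": -3, "roll": 0, "hand": 0.7},
  {"dx": 0, "dy": 0, "dz": 0, "roll": 0, "hand": 0.7},
  {"dx": 0, "dy": 0, "dz": 0, "roll": 0, "hand": 0.7},
  {"dx": 0, "dy": 0, "dz": 0, "roll": 0, "hand": 0.7},
])

```text
time: 32.0
position: [577.3, -165.4, 249.8]
ee_rot: [68.7, 90.0, -21.3]
contact_force: [0.4, 0.5, -3.1]
opening: 39.7
```

```bash
python3 - <<'E'
from h import *
gp()
E
```

```text
grasp [ 577.34 -165.39   78.78]
t 32.0 pos [ 577.32 -165.39  249.78] jaw yaw deg -0.0 q [-21.1   9.2 108.   -0.   62.8 -21.1] F [ 0.4  0.5 -3.1] op 39.7 xdir [ 0. -0. -1.]
```

>>> move_arm([
  {"dx": 0.5, "dy": 0, "dz": -1.5, "roll": 0, "hand": 0.7},
  {"dx": 0, "dy": 0, "dz": -1.5, "roll": 0, "hand": 0.7},
  {"dx": 0, "dy": 0, "dz": -1.5, "roll": 0, "hand": 0.7},
  {"dx": 0, "dy": 0, "dz": -1.5, "roll": 0, "hand": 0.7},
  {"dx": 0, "dy": 0, "dz": -1.5, "roll": 0, "hand": 0.7},
  {"dx": 0, "dy": 0, "dz": -1.5, "roll": 0, "hand": 0.7},
])

```text
time: 32.6
position: [578.0, -165.2, 241.0]
ee_rot: [112.8, 90.0, 22.8]
contact_force: [-0.1, 2.4, 0.2]
opening: 39.8
```

```bash
python3 - <<'E'
from h import *
gp()
E
```

```text
grasp [ 578.08 -165.19   70.03]
t 32.6 pos [ 577.98 -165.23  241.03] jaw yaw deg -0.0 q [-21.1   9.9 108.2   0.   61.9 -21.1] F [-0.1  2.4  0.2] op 39.8 xdir [ 0.001  0.    -1.   ]
```

>>> move_arm([
  {"dx": 0, "dy": 0, "dz": -1.5, "roll": 0, "hand": 0.7},
  {"dx": 0, "dy": 0, "dz": -1.5, "roll": 0, "hand": 0.7},
  {"dx": 0, "dy": 0, "dz": -1.5, "roll": 0, "hand": 0.7},
  {"dx": 0, "dy": 0, "dz": -1.5, "roll": 0, "hand": 0.7},
  {"dx": 0, "dy": 0, "dz": -1.5, "roll": 0, "hand": 0.7},
])

```text
time: 33.1
position: [578.0, -165.2, 233.6]
ee_rot: [102.4, 90.0, 12.4]
contact_force: [0.5, 3.9, 2.6]
opening: 39.8
```

```bash
python3 - <<'E'
from h import *
gp()
E
```

```text
grasp [ 578.17 -165.21   62.62]
t 33.1 pos [ 578.02 -165.24  233.62] jaw yaw deg 0.0 q [-21.1  10.4 108.4   0.   61.2 -21.1] F [0.5 3.9 2.6] op 39.8 xdir [ 0.001  0.    -1.   ]
```

>>> move_arm([
  {"dx": 0, "dy": 0, "dz": -1.5, "roll": 0, "hand": 0.7},
  {"dx": 0, "dy": 0, "dz": -1.5, "roll": 0, "hand": 0.7},
  {"dx": 0, "dy": 0, "dz": -1.5, "roll": 0, "hand": 0.7},
  {"dx": 0, "dy": 0, "dz": -1.5, "roll": 0, "hand": 0.7},
  {"dx": 0, "dy": 0, "dz": -1.5, "roll": 0, "hand": 0.7},
  {"dx": 0, "dy": 0, "dz": -1.5, "roll": 0, "hand": 0.7},
  {"dx": 0, "dy": 0, "dz": -1.5, "roll": 0, "hand": 0.7},
])

```text
time: 33.8
position: [577.7, -165.3, 222.5]
ee_rot: [-115.3, 90.0, 154.7]
contact_force: [0.0, 3.4, -0.7]
opening: 40.3
```

```bash
python3 - <<'E'
from h import *
gp()
E
```

```text
grasp [ 577.6  -165.3    51.49]
t 33.8 pos [ 577.67 -165.33  222.49] jaw yaw deg -0.0 q [-21.1  11.2 108.7   0.   60.1 -21.1] F [ 0.   3.4 -0.7] op 40.3 xdir [-0.  0. -1.]
```

>>> move_arm([
  {"dx": 0, "dy": 0, "dz": -1.2, "roll": 0, "hand": 0.7},
  {"dx": 0, "dy": 0, "dz": -1.2, "roll": 0, "hand": 0.7},
  {"dx": 0, "dy": 0, "dz": -1.2, "roll": 0, "hand": 0.7},
  {"dx": 0, "dy": 0, "dz": -1.2, "roll": 0, "hand": 0.7},
  {"dx": 0, "dy": 0, "dz": -1.2, "roll": 0, "hand": 0.7},
  {"dx": 0, "dy": 0, "dz": -1, "roll": 0, "hand": 0.7},
  {"dx": 0, "dy": 0, "dz": -1, "roll": 0, "hand": 0.7},
  {"dx": 0, "dy": 0, "dz": -0.6, "roll": 0, "hand": 0.7},
  {"dx": 0, "dy": 0, "dz": 0, "roll": 0, "hand": 0.7},
])

```text
time: 34.7
position: [577.8, -165.4, 214.0]
ee_rot: [103.6, 90.0, 13.6]
contact_force: [0.9, 4.0, -1.8]
opening: 40.1
```

```bash
python3 - <<'E'
from h import *
gp()
E
```

```text
grasp [ 577.82 -165.34   43.03]
t 34.7 pos [ 577.79 -165.35  214.03] jaw yaw deg 0.0 q [-21.1  11.9 108.8   0.   59.3 -21.1] F [ 0.9  4.  -1.8] op 40.1 xdir [ 0.  0. -1.]
```

>>> move_arm([
  {"dx": 0, "dy": 0, "dz": -0.5, "roll": 0, "hand": 0.7},
  {"dx": 0, "dy": 0, "dz": -0.5, "roll": 0, "hand": 0.7},
  {"dx": 0, "dy": 0, "dz": -0.5, "roll": 0, "hand": 0.7},
  {"dx": 0, "dy": 0, "dz": -0.5, "roll": 0, "hand": 0.7},
  {"dx": 0, "dy": 0, "dz": -0.4, "roll": 0, "hand": 0.7},
  {"dx": 0, "dy": 0, "dz": -0.4, "roll": 0, "hand": 0.7},
  {"dx": 0, "dy": 0, "dz": 0, "roll": 0, "hand": 0.7},
])

```text
time: 35.4
position: [577.7, -165.4, 211.3]
ee_rot: [-105.7, 90.0, 164.3]
contact_force: [1.5, 4.4, -0.8]
opening: 39.4
```

```bash
python3 - <<'E'
from h import *
gp()
E
```

```text
grasp [ 577.73 -165.36   40.26]
t 35.4 pos [ 577.74 -165.36  211.26] jaw yaw deg 0.0 q [-21.1  12.1 108.9  -0.   59.  -21.1] F [ 1.5  4.4 -0.8] op 39.4 xdir [-0.  0. -1.]
```

>>> move_arm([
  {"dx": 0, "dy": 0, "dz": -0.3, "roll": 0, "hand": 0.7},
  {"dx": 0, "dy": 0, "dz": -0.3, "roll": 0, "hand": 0.7},
  {"dx": 0, "dy": 0, "dz": -0.3, "roll": 0, "hand": 0.7},
  {"dx": 0, "dy": 0, "dz": 0, "roll": 0, "hand": 0.7},
])

```text
time: 35.8
position: [577.8, -165.4, 210.8]
ee_rot: [-103.1, 90.0, 166.9]
contact_force: [-1.1, 5.0, 1.3]
opening: 40.1
```

```bash
python3 - <<'E'
from h import *
gp()
E
```

```text
grasp [ 577.75 -165.36   39.83]
t 35.8 pos [ 577.79 -165.37  210.83] jaw yaw deg 0.0 q [-21.1  12.2 108.9  -0.   59.  -21.1] F [-1.1  5.   1.3] op 40.1 xdir [-0.  0. -1.]
```

>>> move_arm([
  {"dx": 0, "dy": 0.3, "dz": -0.4, "roll": 0, "hand": 0.7},
  {"dx": 0, "dy": 0.4, "dz": 0, "roll": 0, "hand": 0.7},
  {"dx": 0, "dy": 0.4, "dz": 0, "roll": 0, "hand": 0.7},
  {"dx": 0, "dy": 0, "dz": 0, "roll": 0, "hand": 0.7},
  {"dx": 0, "dy": 0, "dz": 0, "roll": 0, "hand": 0.7},
])

```text
time: 36.3
position: [577.8, -165.0, 210.8]
ee_rot: [1.4, 89.9, -88.6]
contact_force: [-4.0, 0.5, 5.4]
opening: 40.0
```

```bash
python3 - <<'E'
from h import *
gp()
E
```

```text
grasp [ 577.83 -165.24   39.84]
t 36.3 pos [ 577.82 -164.98  210.84] jaw yaw deg -0.0 q [-2.100e+01  1.210e+01  1.089e+02 -1.000e-01  5.890e+01 -2.100e+01] F [-4.   0.5  5.4] op 40.0 xdir [ 0.    -0.002 -1.   ]
```

>>> move_arm([
  {"dx": 0, "dy": 0, "dz": 0.4, "roll": 0, "hand": 0.7},
  {"dx": 0, "dy": 0, "dz": 0, "roll": 0, "hand": 0.7},
  {"dx": 0, "dy": 0, "dz": 0, "roll": 0, "hand": 0.5},
  {"dx": 0, "dy": 0, "dz": 0, "roll": 0, "hand": 0.4},
  {"dx": 0, "dy": 0, "dz": 0, "roll": 0, "hand": 0.3},
  {"dx": 0, "dy": 0, "dz": 5, "roll": 0, "hand": 0.3},
  {"dx": 0, "dy": 0, "dz": 20, "roll": 0, "hand": 0.2},
  {"dx": 0, "dy": 0, "dz": 40, "roll": 0, "hand": 0.1},
  {"dx": 0, "dy": 0, "dz": 50, "roll": 0, "hand": 0},
  {"dx": 0, "dy": 0, "dz": 50, "roll": 0, "hand": 0},
])

```text
time: 37.3
position: [577.4, -164.1, 376.9]
ee_rot: [-97.2, 90.0, 172.8]
contact_force: [0.6, -0.0, -0.3]
opening: 92.2
```

>>> move_arm([
  {"dx": 0, "dy": -30, "dz": 20, "roll": 0, "hand": 0},
  {"dx": 0, "dy": -45, "dz": 0, "roll": 0, "hand": 0},
  {"dx": 0, "dy": -45, "dz": 0, "roll": 0, "hand": 0},
  {"dx": 0, "dy": -45, "dz": 0, "roll": 0, "hand": 0},
  {"dx": 0, "dy": -45, "dz": 0, "roll": 0, "hand": 0},
  {"dx": 0, "dy": -45, "dz": 0, "roll": 0, "hand": 0},
  {"dx": 0, "dy": -40, "dz": 0, "roll": 0, "hand": 0},
  {"dx": 0, "dy": -20, "dz": 0, "roll": 0, "hand": 0},
  {"dx": 0, "dy": 0, "dz": 0, "roll": 0, "hand": 0},
])

```text
time: 38.2
position: [576.9, -482.1, 394.9]
ee_rot: [-28.2, 90.0, -118.4]
contact_force: [-0.9, 0.2, -0.1]
opening: 95.3
```

```bash
python3 - <<'E'
from h import *
gp()
c=cap('top','t15'); z(c['img'],375,475,145,185,8,'t15z')
s=cap('side','s15'); z(s['img'],280,330,110,185,8,'s15z')
E
```

```text
grasp [ 576.88 -482.17  223.94]
t 38.2 pos [ 576.94 -482.08  394.94] jaw yaw deg -0.18 q [-44.   19.9  80.4  -0.   79.7 -43.8] F [-0.9  0.2 -0.1] op 95.3 xdir [-0.    -0.001 -1.   ]
```

View pics/t15z.png

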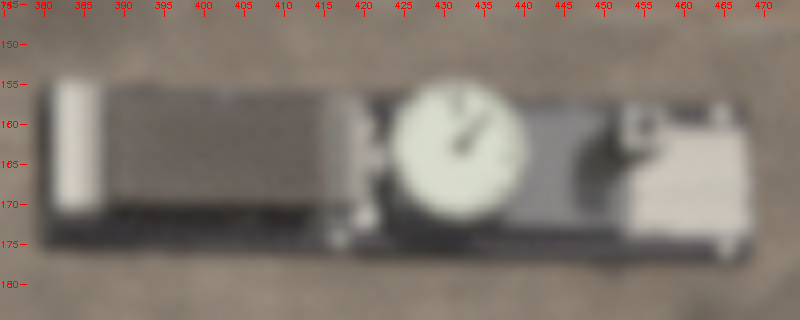

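View pics/s15z.png

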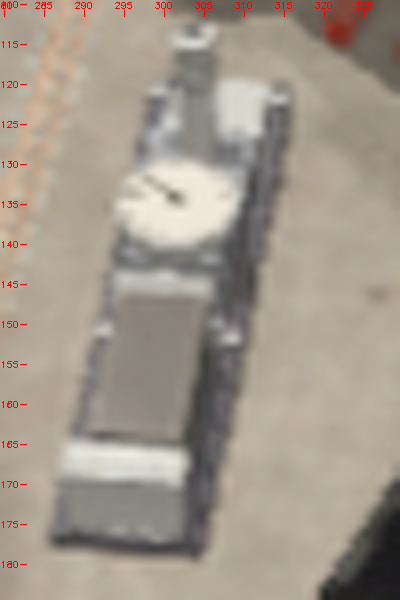

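```bash
python3 - <<'E'
from h import *
c=load('t15'); s=load('s15')
print(ndl(c,(432.2,162.8),(435.8,158.7)), needle_top(c,432.2,162.8) , ndl(s,(302,134.3),(297.7,131.5)))
print('post',plane(load('t10'),[[455,160]],98), 'top post now same px')
z(c['img'],240,480,110,225,3.3,'t15f')
E
```

```text
(2.13, np.float64(17.9)) (np.float64(128.10116729272707), (2.08, np.float64(16.4))) (2.04, np.float64(21.1))
post [[ 579.50206975 -319.41110685   98.        ]] top post now same px
```

View pics/t15f.png

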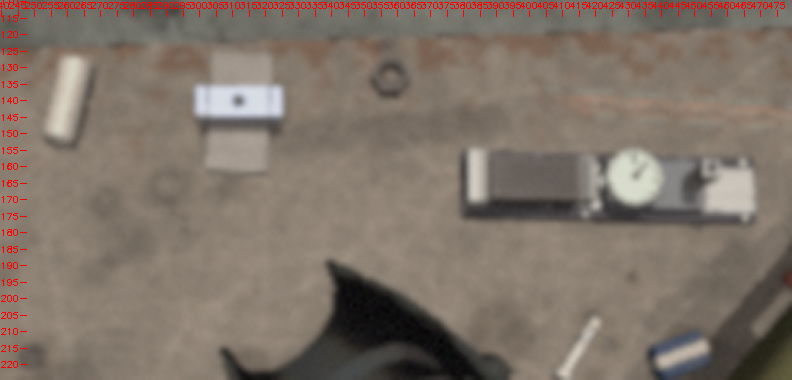

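The needle reads about 2.1 rad in both views. The tube sits against the anvil, the master lies on the plate, and the robot is clear, so I'm handing in.

```bash
python3 -c "
from workcell import bot
print(bot.finish_job())"
```

```text
the job is handed in; nothing more can be done
None
```

The job is handed in at about 38 s on the robot's clock; no verdict was reported.

**What I did**
- **Zero setting:** I pushed the carriage by its post in three goes. The first two stopped short of the mark, at about 0.45 rad and 1.2–1.3 rad. After the third, with the robot let go, the needle covered the long zero mark in both views.
- **Master:** I lifted it straight out and laid it flat near the middle of the smaller plate.
- **Tube:** I centred it by gripping it lengthwise, regripped it across its width, and lowered it slowly past the foot's bevel onto the bed. The arm's force readings, a few newtons, were well below the limits.

**Last checks**
- **Needle:** It reads 2.04–2.13 rad from the two cameras, against 2.1 rad expected. The tube looks square and tight against the anvil in both views.
- **Carriage:** The post is at the same pixel position in the top view as when I set zero, so the setting looks undisturbed.
- **Master:** It is still on the plate, released. I set it down about 2 mm from the plate centre measured by the top camera.
- **Bystanders:** The pipe and the nut look untouched. I did not measure the magnet and the tape again, but the arm never came near them.

**Disagreement:** The side camera placed things 2–8 mm off from the top camera. I used the top camera, which agreed with the grasped positions to within about 0.5 mm.

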